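Load the slide rack into the scanner dock and lock it in with the bail

ROBOT

A 6-joint arm with a two-finger parallel gripper is mounted at the origin on the work surface. World frame = base frame: x ahead of the robot, y to its left, z up, the work surface at z = 0. Lengths are in m, angles in rad, forces in N, time in s.
With the tool pointing down it reaches from about 0.425 to 0.95 m from the base axis. Payload 3.5 kg.
Tool frame: the origin (TCP) lies midway between the tips of the shut fingers; the grasp point (between the pads) lies 19 mm behind it; z points along the fingers, y is the direction in which the jaws open and shut (so a half turn about z gives the same grasp; the last joint's range is limited). The gripper opens to 85 mm and grips with 20 to 120 N. Pads are 22 mm wide; open, the fingers measure 114 mm over their backs; the gripper's body (76 mm by 85 mm) begins 54 mm behind the grasp point. The pads swing forward as they close: fully open they stand 13 mm farther back than shut.
Start: joints at [0.961, 0.286, 1.577, -0, 1.279, -0.15], TCP at [0.3, 0.605, 0.231] pointing down, gripper open.
Joint ranges: [-2.77, 2.77], [-0.9, 2.22], [0.21, 2.48], [-1.53, 4.67], [0.24, 2.81], [-2.84, 2.84]. Speed limits (rad/s): [2.79, 2.79, 3.14, 3.14, 3.14, 3.14].

INTERFACE

Orientations are given as a unit quaternion [w, x, y, z].
In Python, from plant import manip gives the robot as it stands.
- The arm moves only by the tool move_arm, never from a script. Its arguments are lists of equal length, an entry for each row: "translation": the shift along the tool's x, y, z in cm, a list of three; "dr": the turn, a rotation vector about the tool's x, y, z in degrees, a list of three. In form: {"translation": [[tx, ty, tz], ...], "dr": [[rx, ry, rz], ...]}. A call has exactly 8 rows; each row is the pose to reach, as a shift and turn from the pose commanded when the call began, along the tool's axes at that moment; what a row does not reach only later rows make up. A row lasts 1/10 s, in which the tool goes at most 50 mm and 8.59 degrees, less where a joint would pass 70% of its speed; a pose out of reach is approached as far as the arm can. A call with a gripper value outside its range is refused whole. "claw" is the closure in counts, from 0 (fully open) to 255 (shut), set as the call begins (left out, the last holds). The fingers move at their own pace and stop on an object; "force" is the grip in N (left out, the last holds). Time passes only in rows, so rows that repeat a pose let the fingers close, or fill a call up. It gives the time, the measured TCP pose, the force and the opening at its end, in the units of the state.
- manip.state(): the state, without advancing time (a new reading comes with each control period).
- manip.capture(name): name is "side" or "top" or "wrist"; returns a dict with "frame" (384x512x3 uint8, blue, green, red), "z_map" (384x512 float32, m along the optical axis (not along the pixel's ray), 0 where there is no reading), "K" (3x3 intrinsics, pixels), "view" (4x4, takes a point from world to camera coordinates). Camera axes: x right, y up, looking along -z (the intrinsics and any distortion apply to the point x, -y, -z); pixel columns grow to the right and rows downward; lengths in m; the calibration is good to about 2 mm. A picture is of the moment at which its call begins.
- manip.sign_off(): hands the job in, once; it reports no verdict.
Trained networks look in a picture, given as the dict that the camera call returned (one of the last four; its "shot" number tells which), for a name from the list of things; names that differ only in an ending like _2 or _b are one class to them, and where a whole thing is asked for, a point or a joint stands for the part that bears it (a point fixed in the world has none). Each returns a list of dicts, best first, with "conf" (0 to 1); they miss things now and then, are a little off and sometimes report something else, mostly with a low value. They report only what shows in the picture. A call takes as long as a camera call.
- manip.boxes_of(picture, target): "location" ([x, y, z] in m, in world coordinates, good to about 4 mm: the middle of the surface that is visible of it).
The state is a dict: "time": time; "q": joint angles; "qd": joint speeds; "joint_torque": joint torques, N m; "tool_pos": TCP position; "eef_rot": TCP orientation; "force": force on the tool from outside, world axes, zero at the start; "wrist_torque": the same for the moment, N m; "grip_width": opening from 0.0 (shut) to 1.0 (fully open).
Only numpy, scipy, OpenCV 4.12 (cv2) and the standard library are available. Lean on these libraries where they do the work, as an engineer would, in place of code of your own. Each camera call takes 0.05 s, during which the arm holds its last target.

TASK

Set the blue slide rack down into the bay of the scanner dock, upright and fully home with its ears in the notches, while the wire bail is still open. Then swing the bail over to the back, let go of it, and with shut fingers gently press its yellow sleeve down until the bar snaps under the sprung catch and stays there. Do not bump the overhanging scanner head, tip the rack, force the bail, or disturb the beaker, bottle, jar and dish.

Things in the scene. Friction and masses are not known exactly. Their poses are not given: they have to be found in the camera images.
- rack: Loose blue slide rack, 0.32 kg, 80 (x) by 140 mm (y), slides to 32 mm, end plates to 54 mm high. Origin: centre of underside, z up. At each y end an ear 16 mm wide (x), 8 thick, reaches 97 mm from the centre, top at 54 mm. Mid handle: upright tab 24 (x) by 12 mm (y; white top 13.5), to 89 mm high; pinch it along y at about 76 mm. A half turn about z makes no difference.
- dock: Fixed scanner dock; white base plate 8 mm thick, x -40 to 185, y +-145 mm. Origin at bench level; x points to the back (away from the robot), z up. Catch rail at x 112 to 130 mm, 68 mm high; two posts at x 89 to 101, y +-45 to 65 mm, 62 mm high, stand under the closed bar, and between them a sill at x 76 to 112 mm, 56 mm high.
- dock_bay (a point): Centre of the bay's floor, 8 mm above the bench, at x = 15, y = 0 mm of the dock, axes as the dock. The rack's origin belongs here, its y along the dock's y. Bay inside 88 (x) by 148 mm (y); front and back walls 30 mm high, end walls 8 mm thick and 60 mm high, each with a notch 26 mm wide in its middle (bottom 50 mm above bench) for an ear. The closed bail's arms pass 4 mm above the ears.
- head: Scanner head (black plate, white housing) fixed over the closed bar, origin and axes as the dock: x 90 to 180, y +-145 mm, underside at z 140, plate top 160, housing from x 100 up to z 190 mm, on columns at x 165, y +-125 mm. Do not bump it. No room for an upright gripper over the closed bar: lean the tool 35 to 45 degrees, fingers pointing down and to the back (dock +x).
- dock_hinge (a point): Middle of the bail's hinge axis, at x = -3 mm, y = 0, z = 70 mm of the dock; the axis runs along the dock's y.
- bail_grip (a point): Centre of the yellow sleeve (18 mm diameter, 50 mm long) in the middle of the bail's crossbar, 98 mm from the hinge axis. The crossbar is steel, 8 mm diameter, along the dock's y, with arms at y = +-91 mm. Closed, it lies at x = +95 mm, z = 70 mm of the dock.
- bail (a joint): Bail angle, rad: 0 closed (arms level, to the back), pi/2 upright, 2.8 fully open (to the front). Sleeve in the dock's frame: x = -3 + 98 cos q, z = 70 + 98 sin q mm. Stiff hinge, stays put (about 1 N at the sleeve moves it). It meets the catch near q = 0.17; about 8 N straight down on the sleeve (10 to 15 N along a slanted tool) pushes it past, it snaps through near 0.09 and rests on a hard stop at 0.
- catch (a joint): Sprung orange catch behind the bar, with two steel noses at y = +-45 to 65 mm, tops at z = 84 mm; its bridge between them lies at x = 111 to 127 mm, z up to 86 mm. Value: how far it is pushed to the back, m; 0 at rest, about 0.005 as the bar passes, then back to 0.
- beaker: Loose white round beaker, 80 mm diameter, 95 mm high, origin under its centre. Bystander; it and the rack may change sides.
- bottle: Loose amber bottle, 60 mm diameter, 150 mm high, origin under its centre. Bystander.
- jar: Loose white jar with blue cap, 70 mm diameter, 85 mm high, origin under its centre. Bystander.
- dish: Loose white closed dish, 90 mm diameter, 16 mm high, origin under its centre. Bystander.

How it is judged:
By the outcome, as a careful person would: the job done as asked, in the order asked, and still so for the second after the job is handed in, with the robot touching nothing.
It also fails if it takes over 72 s, if anything falls off the work surface, if the arm or the gripper's body presses on something with over 40 N, if the wrist force passes 120 N, or if a joint passes its speed limit or range.

## Working session

There is one attempt and no reset: what is moved stays moved. The work goes in short steps, Python scripts to look and compute and a tool call to move; the robot and the scene stay as the last step left them, time stands still between calls to the robot, and variables do not carry over. Pictures are saved under pics/ and viewed, and the job is handed in when it is done.

Besides the shell and the picture viewer there is one more tool, called after ">>>" by a JSON object that holds its "method" and its "body". move_arm: Moves the arm, as the interface text tells. Its arguments: {"type":"object","properties":{"translation":{"type":"array","items":{"type":"array","items":{"type":"number"}}},"dr":{"type":"array","items":{"type":"array","items":{"type":"number"}}},"claw":{"type":"number"},"force":{"type":"number"}},"required":["translation","dr"]}

```bash
ls; mkdir -p pics; python3 - <<'E'
from plant import manip
import cv2,numpy as np
s=manip.state();print({k:np.round(v,4) for k,v in s.items()})
for n in ("side","top","wrist"):
    c=manip.capture(n);cv2.imwrite(f"pics/{n}0.png",c["frame"]);print(n,c["K"].tolist(),np.round(c["view"],3).tolist(),[k for k in c])
    for t in ("rack","dock","head","bail_grip","bail","beaker","bottle","jar","dish","catch"):
        try:
            r=manip.boxes_of(c,t);print(t,[(round(float(d["conf"]),2),np.round(d["location"],3).tolist()) for d in r[:2]])
        except Exception as e: print(t,e)
print(manip.state()["time"])
E
```

```text
pics
{'time': np.float64(0.0), 'q': array([ 0.961 ,  0.2872,  1.5782, -0.    ,  1.2786, -0.15  ]), 'qd': array([-0.0001, -0.0005, -0.0002, -0.0003,  0.0001, -0.0013]), 'joint_torque': array([ 1.30000e-03, -4.05986e+01, -2.92624e+01, -1.00000e-04,
        5.90000e-03,  0.00000e+00]), 'tool_pos': array([0.2991, 0.6044, 0.2299]), 'eef_rot': array([-4.000e-04,  2.279e-01,  9.737e-01, -1.100e-03]), 'force': array([ 0.4246,  0.0632, -0.9016]), 'wrist_torque': array([-0.0369, -0.0723, -0.0441]), 'grip_width': np.float64(0.9969)}
side [[401.6308306172032, 0.0, 258.2979750004389], [0.0, 401.6308306172032, 190.52751256344916], [0.0, 0.0, 1.0]] [[0.866, -0.499, 0.012, -0.398], [0.354, 0.631, 0.69, -0.202], [-0.352, -0.594, 0.723, -0.984], [0.0, 0.0, 0.0, 1.0]] ['frame', 'z_map', 'K', 'view', 'shot']
rack [(0.74, [0.487, -0.318, 0.027])]
dock [(0.86, [0.664, -0.054, 0.055])]
head [(0.82, [0.689, -0.051, 0.19])]
bail_grip [(0.55, [0.505, -0.005, 0.143]), (0.18, [0.253, 0.333, 0.019])]
bail [(0.65, [0.505, -0.006, 0.145]), (0.34, [0.486, -0.322, 0.025])]
beaker [(0.73, [0.455, 0.287, 0.068])]
bott
[... 617 characters left out ...]
1, 0.01, 0.145])]
bail [(0.85, [0.506, 0.01, 0.146])]
beaker [(0.81, [0.462, 0.321, 0.053])]
bottle [(0.95, [0.682, -0.308, 0.098])]
jar [(0.85, [0.666, 0.284, 0.085])]
dish [(0.58, [0.256, 0.34, 0.016]), (0.2, [0.669, -0.006, 0.061])]
catch [(0.67, [0.678, -0.008, 0.083])]
wrist [[298.92197569657185, 0.0, 256.9527988243195], [0.0, 298.92197569657185, 194.88357167730638], [0.0, 0.0, 1.0]] [[0.444, 0.896, 0.001, -0.675], [-0.858, 0.426, -0.287, 0.036], [-0.258, 0.127, 0.958, -0.38], [0.0, 0.0, 0.0, 1.0]] ['frame', 'z_map', 'K', 'view', 'shot']
rack []
dock []
head []
bail_grip []
bail []
beaker [(0.96, [0.422, 0.307, 0.087])]
bottle []
jar []
dish [(0.58, [0.256, 0.348, 0.016])]
catch []
1.65
```

View pictures.

View pics/top0.png

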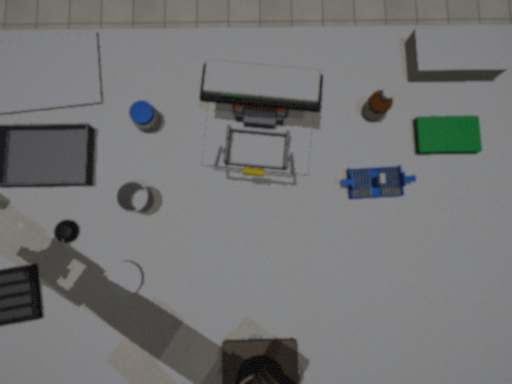

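View pics/side0.png

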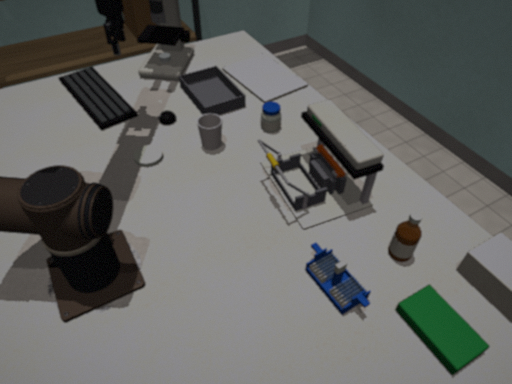

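```bash
cat > h.py <<'E'
from plant import manip
import cv2,numpy as np
from scipy.spatial.transform import Rotation as R
def cap(n,name=None):
    c=manip.capture(n)
    if name: cv2.imwrite(f"pics/{name}.png",c["frame"])
    return c
def cloud(c):
    z=c["z_map"];K=c["K"];v,u=np.mgrid[0:z.shape[0],0:z.shape[1]]
    P=np.stack([(u-K[0,2])/K[0,0]*z,-(v-K[1,2])/K[1,1]*z,-z],-1)
    V=c["view"];W=(P-V[:3,3])@V[:3,:3]
    W[z==0]=np.nan
    return W
def proj(c,p):
    V=c["view"];K=c["K"];q=np.asarray(p)@V[:3,:3].T+V[:3,3]
    return np.stack([K[0,0]*q[...,0]/-q[...,2]+K[0,2],-K[1,1]*q[...,1]/-q[...,2]+K[1,2]],-1)
def rot():
    w,x,y,z=manip.state()["eef_rot"];return R.from_quat([x,y,z,w])
def plan(pos,Rt,p0,R0):
    d=R0.inv().apply(np.asarray(pos)-p0)*100
    r=(R0.inv()*Rt).as_rotvec(degrees=True)
    print("shift cm",np.round(d,2),"rot deg",np.round(r,2))
E
python3 - <<'E'
from h import *
s=manip.state();Rr=rot()
c=cap("wrist","w1");V=c["view"];cp=-V[:3,:3].T@V[:3,3];print("cam in tool",Rr.inv().apply(cp-s["tool_pos"]))
print("cam look in tool",Rr.inv().apply(-V[2,:3]))
for n in("top","side"):
    c=cap(n);W=cloud(c);hsv=cv2.cvtColor(c["frame"],cv2.COLOR_BGR2HSV)
    cv2.imwrite(f"pics/{n}_crop.png",cv2.resize(c["frame"][40:220,180:440] if n=="top" else c["frame"][90:330,230:440],None,fx=3 if n=="top" else 2.4,fy=3 if n=="top" else 2.4,interpolation=cv2.INTER_CUBIC))
    for nm,lo,hi in(("blue",(105,120,60),(125,255,255)),("yellow",(22,120,80),(35,255,255)),("orange",(3,150,60),(15,255,255))):
        m=cv2.inRange(hsv,lo,hi)>0
        P=W[m];P=P[~np.isnan(P[:,0])]
        if nm=="blue":P=P[(P[:,1]<-0.15)]
        if nm=="orange":P=P[abs(P[:,1])<.2]
        if nm=="yellow":P=P[abs(P[:,1])<.2]
        if len(P)<5: print(n,nm,len(P));continue
        rect=cv2.minAreaRect((P[:,:2]*1000).astype(np.float32))
        print(n,nm,len(P),"mean",P.mean(0).round(4),"rect",np.round(rect[0],1),np.round(rect[1],1),round(rect[2],1),"z",np.percentile(P[:,2],[2,50,98]).round(3))
E
```

```text
cam in tool [ 0.07433716 -0.00032845 -0.14287455]
cam look in tool [-2.87461338e-01  4.19522938e-04  9.57792150e-01]
top blue 524 mean [ 0.4943 -0.3049  0.0291] rect [ 494.  -313.1] [ 76.6 190.5] 2.5 z [0.004 0.028 0.058]
top yellow 129 mean [0.5054 0.0076 0.1508] rect [506.1   8. ] [47.9 14.7] 81.7 z [0.146 0.151 0.155]
top orange 39 mean [ 0.6819 -0.0164  0.0832] rect [682.1 -12.6] [129.8   9. ] 84.1 z [0.078 0.084 0.086]
side blue 633 mean [ 0.4862 -0.3255  0.0288] rect [ 491.2 -315.1] [ 81.4 191.1] 3.6 z [0.004 0.022 0.056]
side yellow 75 mean [0.5013 0.0048 0.1487] rect [503.3   6.4] [49.6 16. ] 83.2 z [0.144 0.149 0.152]
side orange 183 mean [ 0.687  -0.0201  0.0839] rect [687.5 -15.3] [134.6  21.1] 82.7 z [0.079 0.084 0.088]
```

```bash
cat >> h.py <<'E'
def down(yawdeg):
    a=np.radians(yawdeg);c,s=np.cos(a),np.sin(a)
    return R.from_matrix(np.array([[-c,-s,0],[-s,c,0],[0,0,-1.]]))
E
python3 - <<'E'
from h import *
plan([.54,0,.30],down(-7),np.array([.3,.605,.231]),R.from_quat([.2279,.9737,0,0]))
plan([.54,0,.30],down(-7),manip.state()["tool_pos"],rot())
E
```

```text
shift cm [-48.36 -43.56  -6.9 ] rot deg [  0.     0.   -19.35]
shift cm [-48.39 -43.54  -6.86] rot deg [ -0.     0.   -19.34]
```

View pics/top_crop.png

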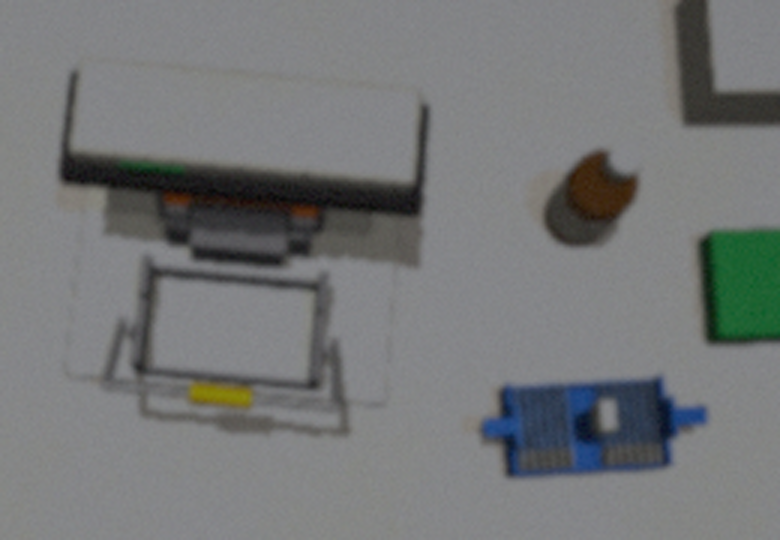

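>>> {"method": "move_arm", "body": {"translation": [[-2,-1.8,-0.6],[-5,-4.5,-1.2],[-8,-7.2,-1.8],[-11.2,-10,-2.4],[-14.4,-13,-3],[-17.6,-15.9,-3.6],[-20.8,-18.8,-4.2],[-24,-21.7,-4.8]], "dr": [[0,0,-1.2],[0,0,-2.4],[0,0,-3.6],[0,0,-4.8],[0,0,-6],[0,0,-7.2],[0,0,-8.4],[0,0,-9.7]]}}

```text
time: 2.6
tool_pos: [0.4186, 0.3024, 0.2799]
eef_rot: [0.0, 0.144, 0.99, 0.0]
force: [0.9, 0.1, -0.4]
grip_width: 0.998
```

```bash
python3 - <<'E'
from h import *
plan([.54,0,.30],down(-7),manip.state()["tool_pos"],rot());print(manip.state()["tool_pos"],manip.state()["time"])
E
```

```text
shift cm [-20.26 -25.52  -2.01] rot deg [ 0.03  0.04 -9.57]
[0.41859974 0.30235227 0.27989006] 2.6
```

>>> {"method": "move_arm", "body": {"translation": [[-3,-3.8,-0.3],[-6,-7.5,-0.6],[-9,-11.2,-0.9],[-12,-15,-1.2],[-15,-18.8,-1.5],[-17.8,-22.4,-1.8],[-20.2,-25.5,-2],[-20.2,-25.5,-2]], "dr": [[0,0,-1.3],[0,0,-2.6],[0,0,-3.9],[0,0,-5.2],[0,0,-6.5],[0,0,-7.8],[0,0,-9.6],[0,0,-9.6]]}}

```text
time: 3.4
tool_pos: [0.54, -0.0024, 0.2996]
eef_rot: [0.001, 0.064, 0.998, -0.001]
force: [0.1, 1.5, -0.2]
grip_width: 0.998
```

```bash
python3 - <<'E'
from h import *
c=cap("wrist","w2");W=cloud(c);np.savez("w2.npz",f=c["frame"],W=W,K=c["K"],view=c["view"])
print(manip.state()["tool_pos"],manip.state()["eef_rot"],manip.state()["time"])
E
```

```text
[ 5.39260079e-01 -2.53351628e-04  2.99344607e-01] [-4.58996968e-05  6.34912768e-02  9.97982390e-01  6.35822791e-05] 3.45
```

View pics/w2.png

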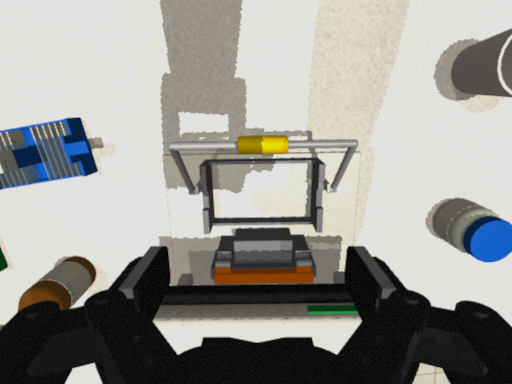

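```bash
python3 - <<'E'
import numpy as np,cv2
d=np.load("w2.npz");W=d["W"];f=d["f"]
P=W.reshape(-1,3);C=f.reshape(-1,3)
ok=~np.isnan(P[:,0]);P=P[ok];C=C[ok]
# sleeve, crossbar
hsv=cv2.cvtColor(C[None],cv2.COLOR_BGR2HSV)[0]
y=(hsv[:,0]>20)&(hsv[:,0]<36)&(hsv[:,1]>120)&(abs(P[:,1])<.1)
Y=P[y];print("sleeve",Y.mean(0),np.percentile(Y[:,2],[5,50,95]),cv2.minAreaRect((Y[:,:2]*1e3).astype(np.float32)))
o=(hsv[:,0]>2)&(hsv[:,0]<16)&(hsv[:,1]>150)&(abs(P[:,1])<.12)&(P[:,2]>.06)
O=P[o];print("orange",O.mean(0),np.percentile(O[:,2],[5,50,95]),cv2.minAreaRect((O[:,:2]*1e3).astype(np.float32)))
b=(P[:,0]>.54)&(P[:,0]<.635)&(abs(P[:,1])<.12)&(P[:,2]>.028)&(P[:,2]<.064)
# ortho map
S=2000 # px/m
im=np.zeros((420,600,3),np.uint8);im[:]=(60,0,60);hm=np.zeros((420,600))
u=((.15-P[:,1])*S).astype(int);v=((.70-P[:,0])*S).astype(int)
k=(u>=0)&(u<600)&(v>=0)&(v<420)&(P[:,2]<.1)
order=np.argsort(P[k,2])
zz=np.clip(P[k,2][order]*1000*2.5,0,255).astype(np.uint8)
col=cv2.applyColorMap(zz[:,None],cv2.COLORMAP_JET)[:,0]
for a,bb,cc in zip(v[k][order],u[k][order],col): cv2.circle(im,(int(bb),int(a)),1,tuple(int(q) for q in cc),-1)
cv2.imwrite("pics/ortho.png",im)
w=P[b];print("walls",len(w),cv2.minAreaRect((w[:,:2]*1e3).astype(np.float32)))
pl=P[(P[:,2]>.004)&(P[:,2]<.013)&(P[:,0]>.5)&(P[:,0]<.7)&(abs(P[:,1])<.2)];print("plate",np.median(pl[:,2]),np.percentile(pl[:,1],[1,99]))
E
```

```text
sleeve [0.51550147 0.00541831 0.20592725] [0.14525079 0.1503622  0.38543002] ((585.0390625, 0.09844970703125), (162.35433959960938, 179.34249877929688), 82.65323638916016)
orange [ 0.66674837 -0.0128555   0.12170723] [0.07756691 0.08542342 0.37204414] ((608.1649169921875, -15.113876342773438), (193.92214965820312, 181.04049682617188), 83.06220245361328)
walls 1639 ((587.5917358398438, -1.2668228149414062), (170.24000549316406, 95.33503723144531), 86.2755126953125)
plate 0.00811841997662615 [-0.1508196   0.13930627]
```

View pics/ortho.png

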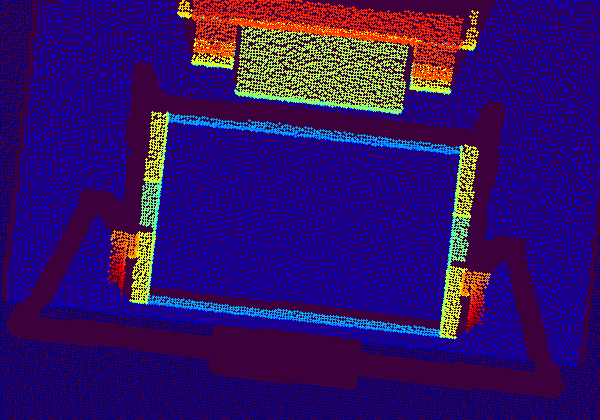

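```bash
python3 - <<'E'
import numpy as np,cv2
d=np.load("w2.npz");W=d["W"]
P=W.reshape(-1,3);P=P[~np.isnan(P[:,0])]
yaw=np.radians(-6.8);c0=np.array([.587,-.002])
for it in range(4):
    ex=np.array([np.cos(yaw),np.sin(yaw)]);ey=np.array([-ex[1],ex[0]])
    q=np.c_[(P[:,:2]-c0)@ex,(P[:,:2]-c0)@ey,P[:,2]]
    ew=(q[:,2]>.056)&(q[:,2]<.064)&(abs(q[:,0])<.05)
    L=q[ew&(abs(q[:,1]-.078)<.006)];Rr=q[ew&(abs(q[:,1]+.078)<.006)]
    fb=(q[:,2]>.027)&(q[:,2]<.033)&(abs(q[:,1])<.07)
    F=q[fb&(abs(q[:,0]+.047)<.009)];B=q[fb&(abs(q[:,0]-.047)<.009)]
    sl=[np.polyfit(a[:,0],a[:,1],1)[0] for a in(L,Rr)]+[-np.polyfit(a[:,1],a[:,0],1)[0] for a in(F,B)]
    mid=lambda a:np.mean(np.percentile(a,[2,98]))
    dy=(mid(L[:,1])+mid(Rr[:,1]))/2;dx=(mid(F[:,0])+mid(B[:,0]))/2
    print(np.degrees(yaw),c0,"slopes deg",np.degrees(sl).round(2),"dx,dy",dx,dy,len(L),len(Rr),len(F),len(B))
    yaw+=np.mean(sl);c0=c0+dx*ex+dy*ey
for n,a,i in(("L",L,1),("R",Rr,1),("F",F,0),("B",B,0)):print(n,np.percentile(a[:,i],[1,99]).round(4),np.median(a[:,2]),np.percentile(a[:,0],[1,99]).round(4))
sill=q[(abs(q[:,2]-.056)<.003)&(q[:,0]>.05)&(abs(q[:,1])<.06)];print("sill x(bay) ",np.percentile(sill[:,0],[1,99]),np.percentile(sill[:,1],[1,99]),np.median(sill[:,2]))
bar=q[(q[:,0]<-.06)&(q[:,2]>.1)&(q[:,2]<.16)];print("bar",np.percentile(bar[:,0],[1,50,99]),np.percentile(bar[:,1],[1,99]),np.percentile(bar[:,2],[1,50,99]))
np.save("dock.npy",np.r_[c0,yaw])
E
```

```text
-6.8 [ 0.587 -0.002] slopes deg [0.18 0.25 0.29 0.25] dx,dy 0.0006605179635427866 -0.0001394362955514164 349 345 319 301
-6.558773114027521 [ 0.58763936 -0.00221666] slopes deg [-0.06  0.01  0.04  0.  ] dx,dy 6.414512472707051e-05 1.4677632032070176e-05 349 345 320 301
-6.558337494609654 [ 0.58770476 -0.00220941] slopes deg [-0.06  0.01  0.04  0.  ] dx,dy 1.594227116916147e-07 1.6061159346936194e-09 349 345 320 301
-6.558335830067879 [ 0.58770492 -0.00220943] slopes deg [-0.06  0.01  0.04  0.  ] dx,dy 6.091688126153016e-10 6.141753772226366e-12 349 345 320 301
L [0.0738 0.0821] 0.06002054933427001 [-0.0478  0.0468]
R [-0.0822 -0.0738] 0.06007586344979408 [-0.0476  0.0478]
F [-0.048  -0.0438] 0.029975202598256902 [-0.048  -0.0438]
B [0.0435 0.0484] 0.029844224987293708 [0.0435 0.0484]
sill x(bay)  [0.06100441 0.09779174] [-0.05148623  0.04945126] 0.05606525799106021
bar [-0.09281328 -0.084182   -0.06199151] [-0.09254231  0.09246395] [0.12240042 0.14584434 0.15175563]
```

```bash
python3 - <<'E'
from h import *
plan([.45,-.314,.27],down(3),manip.state()["tool_pos"],rot())
E
```

```text
shift cm [  4.88 -32.25   2.93] rot deg [ 1.000e-02 -1.000e-02 -1.028e+01]
```

>>> {"method": "move_arm", "body": {"translation": [[0.6,-3.5,0],[1.2,-8,0.5],[1.9,-12.6,1],[2.6,-17.2,1.5],[3.3,-21.8,2],[4,-26.4,2.5],[4.6,-30.2,2.9],[4.9,-32.2,2.9]], "dr": [[0,0,-1.3],[0,0,-2.6],[0,0,-3.9],[0,0,-5.2],[0,0,-6.5],[0,0,-7.8],[0,0,-9.1],[0,0,-10.3]]}}

```text
time: 4.25
tool_pos: [0.4497, -0.3128, 0.2695]
eef_rot: [-0.0, -0.028, 1.0, 0.0]
force: [1.1, -0.1, 0.4]
grip_width: 0.998
```

```bash
python3 - <<'E'
from h import *
c=cap("wrist");c=cap("wrist","w3");W=cloud(c);np.savez("w3.npz",f=c["frame"],W=W,K=c["K"],view=c["view"])
print(manip.state()["tool_pos"],manip.state()["eef_rot"],manip.state()["time"])
P=W.reshape(-1,3);C=c["frame"].reshape(-1,3);ok=~np.isnan(P[:,0]);P=P[ok];C=C[ok]
k=(abs(P[:,0]-.49)<.08)&(abs(P[:,1]+.314)<.13);P=P[k];C=C[k]
ex=P[(P[:,2]>.012)&(P[:,2]<.062)];print("rack rect",cv2.minAreaRect((ex[:,:2]*1e3).astype(np.float32)))
S=2500;im=np.zeros((400,650,3),np.uint8);im2=im.copy()
o=np.argsort(P[:,2]);zz=np.clip(P[:,2]*2500,0,255).astype(np.uint8);col=cv2.applyColorMap(zz[:,None],cv2.COLORMAP_JET)[:,0]
for i in o:
    p=(int((-.184-P[i,1])*S),int((.57-P[i,0])*S));cv2.circle(im,p,2,tuple(int(x) for x in col[i]),-1)
cv2.imwrite("pics/ortho3.png",im)
t=P[(P[:,2]>.08)&(P[:,2]<.1)];print("tab",len(t),cv2.minAreaRect((t[:,:2]*1e3).astype(np.float32)),np.percentile(t[:,2],[5,50,95]))
e=P[(P[:,2]>.050)&(P[:,2]<.058)];print("top54",len(e),cv2.minAreaRect((e[:,:2]*1e3).astype(np.float32)),np.median(e[:,2]))
E
```

```text
[ 0.4501522  -0.31269249  0.26998928] [-2.07131156e-04 -2.72336911e-02  9.99629053e-01  2.01314042e-04] 4.35
rack rect ((496.9418640136719, -337.4805908203125), (102.00428771972656, 237.7834014892578), 11.682842254638672)
tab 265 ((491.74310302734375, -314.9621276855469), (25.32709312438965, 12.797151565551758), 3.2139203548431396) [0.08410822 0.08889188 0.09008685]
top54 751 ((492.0613098144531, -315.34478759765625), (35.70551300048828, 193.68765258789062), 2.048905849456787) 0.05396262281061466
```

View pics/w3.png

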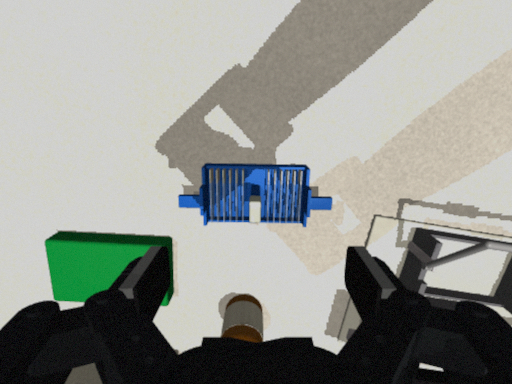

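View pics/ortho3.png

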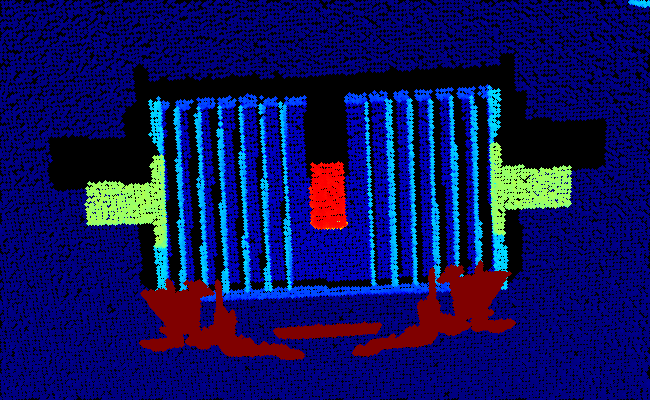

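```bash
python3 - <<'E'
from h import *
plan([.492,-.3152,.057],down(2.35),manip.state()["tool_pos"],rot())
E
```

```text
shift cm [-4.17 -0.49 21.3 ] rot deg [ 0.02 -0.02  0.77]
```

>>> {"method": "move_arm", "body": {"translation": [[-1.5,-0.2,2],[-3,-0.4,6],[-4.2,-0.5,10],[-4.2,-0.5,14],[-4.2,-0.5,17.5],[-4.2,-0.5,20],[-4.2,-0.5,21.3],[-4.2,-0.5,21.3]], "dr": [[0,0,0.4],[0,0,0.8],[0,0,0.8],[0,0,0.8],[0,0,0.8],[0,0,0.8],[0,0,0.8],[0,0,0.8]]}}

```text
time: 5.15
tool_pos: [0.4924, -0.312, 0.0556]
eef_rot: [-0.001, -0.022, 1.0, 0.002]
force: [0.1, 0.8, -0.8]
grip_width: 1.003
```

>>> {"method": "move_arm", "body": {"translation": [[0,0,0],[0,0,0],[0,0,0],[0,0,0],[0,0,0],[0,0,0],[0,0,0],[0,0,0]], "dr": [[0,0,0],[0,0,0],[0,0,0],[0,0,0],[0,0,0],[0,0,0],[0,0,0],[0,0,0]], "claw": 255, "force": 45}}

```text
time: 5.95
tool_pos: [0.4932, -0.3151, 0.0581]
eef_rot: [0.0, -0.021, 1.0, -0.001]
force: [-0.9, -1.0, 3.5]
grip_width: 0.134
```

```bash
python3 - <<'E'
from h import *
s=manip.state();print({k:np.round(v,4) for k,v in s.items()})
c=cap("side");cv2.imwrite("pics/s4.png",cv2.resize(c["frame"][200:340,260:420],None,fx=4,fy=4))
E
```

```text
{'time': np.float64(5.95), 'q': array([-7.4160e-01,  2.9330e-01,  1.9142e+00, -4.0000e-04,  9.3260e-01,
       -2.3549e+00]), 'qd': array([ 0.0006, -0.0011, -0.001 , -0.0008, -0.0017, -0.0004]), 'joint_torque': array([ 6.97800e-01, -3.35148e+01, -2.23913e+01,  1.95900e-01,
       -1.17000e-02,  3.00000e-03]), 'tool_pos': array([ 0.4932, -0.3151,  0.0581]), 'eef_rot': array([ 4.000e-04, -2.140e-02,  9.998e-01, -6.000e-04]), 'force': array([-0.9174, -0.9858,  3.4982]), 'wrist_torque': array([-0.1301,  0.125 , -0.0007]), 'grip_width': np.float64(0.1336)}
```

View pics/s4.png

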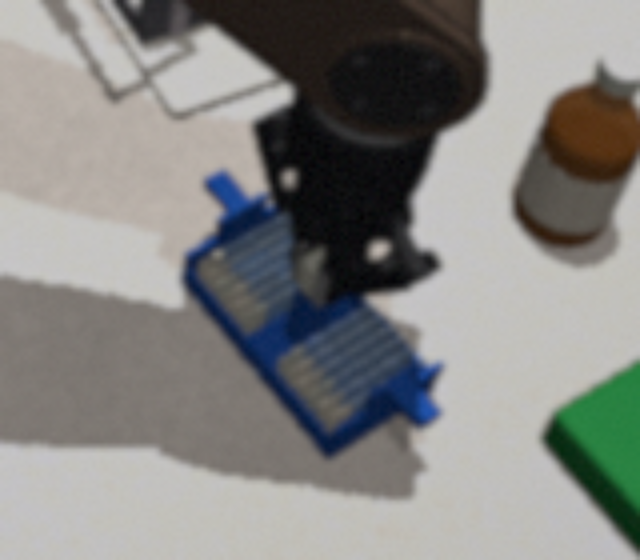

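>>> {"method": "move_arm", "body": {"translation": [[0,0,-0.5],[0,0,-2],[0,0,-4],[0,0,-6.5],[0,0,-9],[0,0,-11.5],[0,0,-13],[0,0,-13.5]], "dr": [[0,0,0],[0,0,0],[0,0,0],[0,0,0],[0,0,0],[0,0,0],[0,0,0],[0,0,0]]}}

```text
time: 6.8
tool_pos: [0.4934, -0.3147, 0.1944]
eef_rot: [0.001, -0.022, 1.0, -0.001]
force: [0.2, -0.7, -3.9]
grip_width: 0.134
```

```bash
python3 - <<'E'
from h import *
s=manip.state();print(s["grip_width"],s["force"],s["tool_pos"],s["time"])
c=cap("wrist","w5")
plan([.5877,-.0022,.192],down(-6.56),s["tool_pos"],rot())
E
```

```text
0.13388923067032846 [ 0.15397537 -0.69053959 -3.88594187] [ 0.49343094 -0.31469351  0.19440866] 6.8
shift cm [-10.76  30.82   0.21] rot deg [-0.07  0.1   9.02]
```

View pics/w5.png

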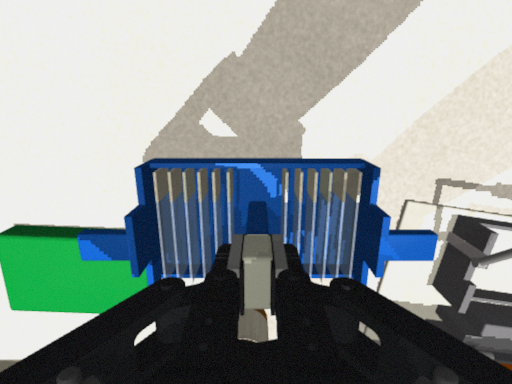

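>>> {"method": "move_arm", "body": {"translation": [[-0.3,0.8,0],[-1,2.8,0],[-2,5.8,0],[-3.2,9.2,0.1],[-4.4,12.6,0.1],[-5.6,16,0.1],[-6.8,19.4,0.2],[-8,22.8,0.2]], "dr": [[0,0,0.2],[0,0,0.8],[0,0,1.7],[0,0,2.7],[0,0,3.7],[0,0,4.7],[0,0,5.7],[0,0,6.7]]}}

```text
time: 7.65
tool_pos: [0.563, -0.0843, 0.1898]
eef_rot: [-0.0, 0.038, 0.999, -0.002]
force: [0.4, 2.1, -3.8]
grip_width: 0.125
```

```bash
python3 - <<'E'
from h import *
s=manip.state();print(s["grip_width"],s["force"],s["tool_pos"],s["time"])
plan([.5877,-.0022,.192],down(-6.56),s["tool_pos"],rot())
E
```

```text
0.12468043763734372 [ 0.44108712  2.0914728  -3.80942828] [ 0.56301016 -0.08425831  0.18977407] 7.65
shift cm [-1.84  8.37 -0.26] rot deg [-0.23 -0.03  2.22]
```

>>> {"method": "move_arm", "body": {"translation": [[-0.7,3,0],[-1.2,5.5,0],[-1.6,7.3,0],[-1.8,8.1,0],[-1.8,8.3,0],[-1.8,8.3,0],[-1.8,8.3,0],[-1.8,8.3,0]], "dr": [[0,0,0.8],[0,0,1.5],[0,0,2.1],[0,0,2.3],[0,0,2.3],[0,0,2.3],[0,0,2.3],[0,0,2.3]]}}

```text
time: 8.45
tool_pos: [0.587, -0.0026, 0.1903]
eef_rot: [-0.0, 0.058, 0.998, -0.0]
force: [-0.2, -0.4, -4.0]
grip_width: 0.13
```

```bash
python3 - <<'E'
from h import *
c=cap("wrist","w6");s=manip.state();print(s["grip_width"],s["force"],s["tool_pos"],s["time"])
plan([.5877,-.0022,.192],down(-6.56),s["tool_pos"],rot())
W=cloud(c);np.savez("w6.npz",f=c["frame"],W=W)
P=W.reshape(-1,3);P=P[~np.isnan(P[:,0])];C=c["frame"].reshape(-1,3)[~np.isnan(W.reshape(-1,3)[:,0])]
hsv=cv2.cvtColor(C[None],cv2.COLOR_BGR2HSV)[0]
bl=(hsv[:,0]>105)&(hsv[:,0]<125)&(hsv[:,1]>120)
B=P[bl&(P[:,2]>.1)&(P[:,2]<.22)]
print(len(B),"z hist",np.histogram(B[:,2],bins=np.arange(.12,.22,.005)))
co=cap("top","t6")
c=cap("side","s6")
E
```

```text
0.1284413311791243 [ 0.11907106 -0.05403239 -4.10025683] [ 0.58701868 -0.00255456  0.19035453] 8.5
shift cm [-0.06  0.04 -0.16] rot deg [-0.01 -0.   -0.05]
18313 z hist (array([   0,    0,  269, 5162,  916, 1388, 2217,  977, 1335,  734,  496,
        586, 3501,  643,   44,   17,    3,    4,   10]), array([0.12 , 0.125, 0.13 , 0.135, 0.14 , 0.145, 0.15 , 0.155, 0.16 ,
       0.165, 0.17 , 0.175, 0.18 , 0.185, 0.19 , 0.195, 0.2  , 0.205,
       0.21 , 0.215]))
```

View pics/w6.png

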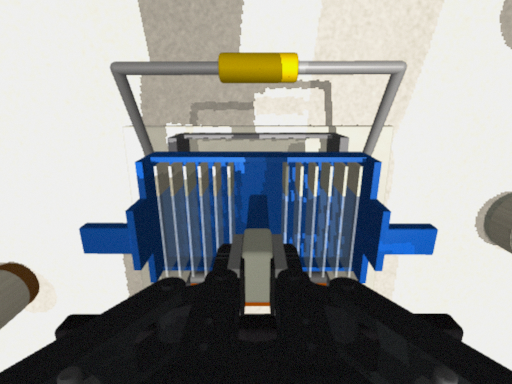

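```bash
cat > ears.py <<'E'
from h import *
def ears(W,f,zlo=None):
    dk=np.load("dock.npy");a=dk[2];ex=np.array([np.cos(a),np.sin(a)]);ey=np.array([-ex[1],ex[0]])
    q=W.reshape(-1,3);C=f.reshape(-1,3);ok=~np.isnan(q[:,0]);q=q[ok];C=C[ok]
    q=np.c_[(q[:,:2]-dk[:2])@ex,(q[:,:2]-dk[:2])@ey,q[:,2]]
    hsv=cv2.cvtColor(np.ascontiguousarray(C[None]),cv2.COLOR_BGR2HSV)[0]
    bl=(hsv[:,0]>105)&(hsv[:,0]<125)&(hsv[:,1]>100)
    out=[]
    for s in(1,-1):
        e=q[bl&(s*q[:,1]>.080)&(s*q[:,1]<.105)&(abs(q[:,0])<.03)]
        zt=np.percentile(e[:,2],85);t=e[abs(e[:,2]-zt)<.003]
        print("ear",s,len(t),"z",np.median(t[:,2]).round(4),"x",np.percentile(t[:,0],[2,98]).round(4),"ymax",np.percentile(s*t[:,1],99).round(4))
        out.append([np.mean(np.percentile(t[:,0],[2,98])),s*np.percentile(s*t[:,1],99),np.median(t[:,2])])
    o=np.array(out);d=o[0]-o[1];print("rack rel bay: x,y mm",(o[:,:2].mean(0)*1000).round(2),"yaw err deg",np.degrees(-d[0]/d[1]).round(2),"roll",np.degrees(d[2]/d[1]).round(2),"underside z",o[:,2].mean()-.054)
E
python3 - <<'E'
from ears import *
d=np.load("w6.npz");ears(d["W"],d["f"])
W=d["W"].reshape(-1,3)
E
```

```text
ear 1 805 z 0.1847 x [-0.012   0.0031] ymax 0.0961
ear -1 812 z 0.1835 x [-0.0123  0.0028] ymax 0.0964
rack rel bay: x,y mm [-4.59 -0.14] yaw err deg -0.09 roll 0.35 underside z 0.13012254028096126
```

View pics/s6.png

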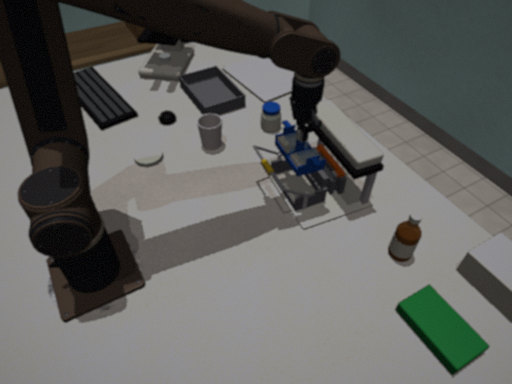

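```bash
python3 - <<'E'
from ears import *
d=np.load("w6.npz");W=d["W"].reshape(-1,3);f=d["f"].reshape(-1,3)
dk=np.load("dock.npy");a=dk[2];ex=np.array([np.cos(a),np.sin(a)]);ey=np.array([-ex[1],ex[0]])
ok=~np.isnan(W[:,0]);W=W[ok];f=f[ok]
q=np.c_[(W[:,:2]-dk[:2])@ex,(W[:,:2]-dk[:2])@ey,W[:,2]]
hsv=cv2.cvtColor(np.ascontiguousarray(f[None]),cv2.COLOR_BGR2HSV)[0]
bl=(hsv[:,0]>105)&(hsv[:,0]<125)&(hsv[:,1]>100)
for s in(1,-1):
    e=q[bl&(s*q[:,1]>.08)&(s*q[:,1]<.1)&(abs(q[:,2]-.184)<.004)&(q[:,0]>-.0115)&(q[:,0]<.0025)]
    p=np.polyfit(e[:,0],e[:,2],1);print("ear pitch deg (dz/dx)",np.degrees(p[0]))
# slides tops
e=q[(abs(q[:,1])<.066)&(abs(q[:,1])>.02)&(q[:,2]>.14)&(q[:,2]<.175)&(abs(q[:,0])<.06)]
H,b=np.histogram(e[:,0],bins=np.arange(-.06,.05,.008))
for i in range(len(b)-1):
    k=e[(e[:,0]>b[i])&(e[:,0]<b[i+1])]
    if len(k)>20: print(round(b[i],3),len(k),np.percentile(k[:,2],[50,90]).round(4),)
print(np.percentile(q[bl&(abs(q[:,1])<.06)&(q[:,2]>.13)&(q[:,2]<.15)][:,0],[1,99]))
# tab
t=q[(abs(q[:,1])<.007)&(q[:,2]>.21)&(q[:,2]<.235)&(abs(q[:,0])<.04)];print("tab",len(t),np.percentile(t[:,0],[2,98]),np.percentile(t[:,2],[50,95]))
k=t[(t[:,2]>.215)];p=np.polyfit(k[:,0],k[:,2],1);print(np.degrees(p[0]))
# dock ref from the same pic: front wall top
k=q[(abs(q[:,2]-.03)<.002)&(abs(q[:,1])<.07)&(q[:,0]<-.035)&(q[:,0]>-.06)];print("front wall",len(k),np.percentile(k[:,0],[2,98]))
E
```

```text
ear pitch deg (dz/dx) -1.4843327796114212
ear pitch deg (dz/dx) -1.7396593778146006
-0.052 791 [0.1493 0.152 ]
-0.044 1796 [0.153  0.1633]
-0.036 1568 [0.1564 0.1635]
-0.028 1501 [0.1566 0.1633]
-0.02 1471 [0.1564 0.1632]
-0.012 1396 [0.1563 0.163 ]
-0.004 1348 [0.1565 0.163 ]
0.004 1279 [0.1556 0.1626]
0.012 1080 [0.1547 0.1618]
0.02 966 [0.1547 0.1616]
0.028 910 [0.1492 0.1607]
[-0.04554001  0.03341655]
tab 2115 [-0.01630697  0.00845779] [0.2192256  0.22822564]
3.1997907489527946
front wall 591 [-0.04759648 -0.04359365]
```

```bash
python3 - <<'E'
from h import *
for fn,c0,a,z0 in(("w3.npz",(.4921,-.3153),2.35,0),("w6.npz",(.5877,-.0022),-6.56,.13)):
    d=np.load(fn);W=d["W"].reshape(-1,3);W=W[~np.isnan(W[:,0])];a=np.radians(a)
    ex=np.array([np.cos(a),np.sin(a)]);ey=np.array([-ex[1],ex[0]])
    q=np.c_[(W[:,:2]-c0)@ex,(W[:,:2]-c0)@ey,W[:,2]-z0]
    e=q[(abs(abs(q[:,1])-.088)<.006)&(abs(q[:,2]-.054)<.004)&(abs(q[:,0])<.012)];p=np.polyfit(e[:,0],e[:,2],1);print(fn,"ear",np.degrees(p[0]),len(e),p[1],np.percentile(e[:,0],[2,98]))
    e=q[(abs(abs(q[:,1])-.04)<.026)&(abs(q[:,2]-.032)<.0025)&(abs(q[:,0])<.035)];p=np.polyfit(e[:,0],e[:,2],1);print("slides",np.degrees(p[0]),len(e))
    e=q[(abs(q[:,0]+.11)<.04)&(abs(q[:,2]+z0-.0)<.004)];p=np.polyfit(e[:,0],e[:,2],1);print("bench",np.degrees(p[0]),len(e))
    t=q[(abs(q[:,1])<.012)&(q[:,2]>.087)&(q[:,2]<.1)&(abs(q[:,0])<.04)];print("tab top x",len(t),np.percentile(t[:,0],[2,98]),np.median(t[:,2]))
E
```

```text
w3.npz ear 1.7772028315034516 239 0.05407690080519051 [-0.00782267  0.00800348]
slides 0.035427342398401805 818
bench 0.03228913047932916 31919
tab top x 235 [-0.0122753   0.01186102] 0.08901657400332964
w6.npz ear 0.6609277209181206 1172 0.05410295555626455 [-0.01191891  0.0029868 ]
slides -1.3149496299888177 3912
bench 0.015870372066386505 36386
tab top x 2325 [-0.01563675  0.00845939] 0.08957595849122163
```

>>> {"method": "move_arm", "body": {"translation": [[-0.15,0,0],[-0.3,0,0],[-0.44,0,0],[-0.44,0,0],[-0.44,0,0],[-0.44,0,0],[-0.44,0,0],[-0.44,0,0]], "dr": [[0,-0.5,0],[0,-1,0],[0,-1.5,0],[0,-1.5,0],[0,-1.5,0],[0,-1.5,0],[0,-1.5,0],[0,-1.5,0]]}}

```text
time: 9.4
tool_pos: [0.5915, -0.0022, 0.1903]
eef_rot: [0.013, 0.057, 0.998, -0.001]
force: [0.0, 0.6, -3.6]
grip_width: 0.128
```

```bash
cat >> ears.py <<'E'
def pitch(W,z0):
    dk=np.load("dock.npy");a=dk[2];W=W.reshape(-1,3);W=W[~np.isnan(W[:,0])]
    ex=np.array([np.cos(a),np.sin(a)]);ey=np.array([-ex[1],ex[0]])
    q=np.c_[(W[:,:2]-dk[:2])@ex,(W[:,:2]-dk[:2])@ey,W[:,2]-z0]
    e=q[(abs(abs(q[:,1])-.04)<.026)&(abs(q[:,2]-.032)<.003)&(abs(q[:,0])<.035)];p=np.polyfit(e[:,0],e[:,2],1);print("slides pitch",np.degrees(p[0]),len(e),"z at 0",p[1])
    t=q[(abs(q[:,1])<.012)&(q[:,2]>.086)&(q[:,2]<.1)&(abs(q[:,0])<.04)];print("tab top x",len(t),np.percentile(t[:,0],[2,98]),np.median(t[:,2]))
E
python3 - <<'E'
from ears import *
c=cap("wrist","w7");W=cloud(c);ears(W,c["frame"]);pitch(W,.13);s=manip.state();print(s["tool_pos"],s["force"],s["time"],rot().apply([0,0,1]))
np.savez("w7.npz",W=W,f=c["frame"])
c=cap("side");W=cloud(c);ears(W,c["frame"]);pitch(W,.13)
E
```

```text
ear 1 850 z 0.1848 x [-0.0075  0.0076] ymax 0.097
ear -1 763 z 0.1835 x [-0.0074  0.0078] ymax 0.0956
rack rel bay: x,y mm [0.13 0.68] yaw err deg 0.04 roll 0.37 underside z 0.1301572582084119
slides pitch -0.38026156648635384 4524 z at 0 0.03174398007647532
tab top x 2373 [-0.01202947  0.0120304 ] 0.08953567204345436
[ 0.59150408 -0.00225498  0.19031238] [ 0.27542566 -0.22777268 -3.73417623] 9.45 [ 0.02594909 -0.00299283 -0.99965879]
ear 1 14 z 0.1836 x [-0.0067  0.005 ] ymax 0.0936
ear -1 30 z 0.1831 x [-0.0068  0.0082] ymax 0.0965
rack rel bay: x,y mm [-0.09 -1.41] yaw err deg 0.47 roll 0.15 underside z 0.12934854076849445
slides pitch -0.6859574388161529 236 z at 0 0.031084811141549876
tab top x 34 [-0.01161092  0.01219351] 0.0911404373804513
```

>>> {"method": "move_arm", "body": {"translation": [[0.01,0,0.5],[0.05,0,2],[0.1,0,4],[0.16,0,6],[0.2,0,7.5],[0.22,0,8.5],[0.23,0,8.8],[0.23,0,8.8]], "dr": [[0,0,0],[0,0,0],[0,0,0],[0,0,0],[0,0,0],[0,0,0],[0,0,0],[0,0,0]]}}

```text
time: 10.3
tool_pos: [0.5915, -0.0023, 0.102]
eef_rot: [0.013, 0.057, 0.998, -0.001]
force: [-0.2, 0.1, -3.5]
grip_width: 0.13
```

```bash
python3 - <<'E'
from ears import *
c=cap("wrist","w8");W=cloud(c);ears(W,c["frame"]);pitch(W,.042);s=manip.state();print(s["tool_pos"],s["force"],s["time"],rot().apply([0,0,1]))
E
```

```text
ear 1 844 z 0.0964 x [-0.0075  0.0077] ymax 0.0968
ear -1 757 z 0.0952 x [-0.0075  0.0074] ymax 0.0953
rack rel bay: x,y mm [0.02 0.77] yaw err deg -0.03 roll 0.35 underside z 0.041801611163248244
slides pitch -0.36673180154030705 4379 z at 0 0.03150107688109638
tab top x 2377 [-0.01197937  0.01219735] 0.08922077249769755
[ 0.5920552  -0.00235215  0.10285504] [ 0.55114103 -0.50782084 -3.58751298] 10.35 [ 0.02707973 -0.00317723 -0.99962823]
```

View pics/w8.png

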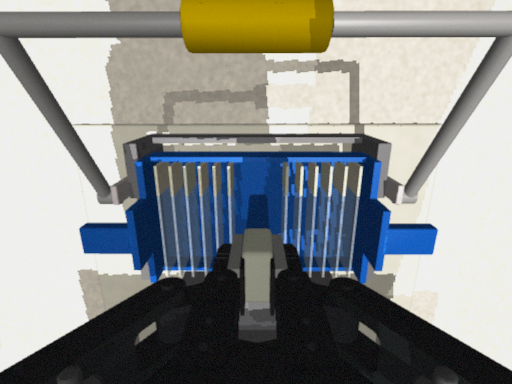

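>>> {"method": "move_arm", "body": {"translation": [[0.01,-0.04,0.5],[0.03,-0.04,1],[0.04,-0.04,1.5],[0.05,-0.04,2],[0.06,-0.04,2.4],[0.07,-0.04,2.8],[0.08,-0.04,3.1],[0.08,-0.04,3.1]], "dr": [[0,0,0],[0,0,0],[0,0,0],[0,0,0],[0,0,0],[0,0,0],[0,0,0],[0,0,0]]}}

```text
time: 11.15
tool_pos: [0.5911, -0.0026, 0.0706]
eef_rot: [0.012, 0.057, 0.998, -0.001]
force: [-0.0, 0.3, -4.4]
grip_width: 0.128
```

```bash
python3 - <<'E'
from ears import *
c=cap("wrist","w9");W=cloud(c);ears(W,c["frame"]);pitch(W,.011);s=manip.state();print(s["tool_pos"],s["force"],s["time"])
E
```

```text
ear 1 822 z 0.065 x [-0.0079  0.0071] ymax 0.0967
ear -1 754 z 0.0638 x [-0.0078  0.0072] ymax 0.0959
rack rel bay: x,y mm [-0.36  0.37] yaw err deg 0.03 roll 0.36 underside z 0.01042639404530759
slides pitch -0.36585361991633086 4185 z at 0 0.03121909870636205
tab top x 2366 [-0.01226411  0.01172473] 0.08888219465794597
[ 0.59132867 -0.00262597  0.0709913 ] [ 1.20950745 -0.06554109 -4.55920425] 11.2
```

No contact yet; creep the last ~2.5 mm.

>>> {"method": "move_arm", "body": {"translation": [[0,0,0.05],[0,0,0.1],[0,0,0.15],[0,0,0.2],[0,0,0.25],[0,0,0.28],[0,0,0.28],[0,0,0.28]], "dr": [[0,0,0],[0,0,0],[0,0,0],[0,0,0],[0,0,0],[0,0,0],[0,0,0],[0,0,0]]}}

```text
time: 12.0
tool_pos: [0.5917, -0.0026, 0.0688]
eef_rot: [0.013, 0.057, 0.998, -0.001]
force: [-1.0, 1.7, -0.5]
grip_width: 0.126
```

```bash
python3 - <<'E'
from ears import *
c=cap("wrist","w10");W=cloud(c);ears(W,c["frame"]);pitch(W,.008);s=manip.state();print(s["tool_pos"],s["force"],s["time"])
E
```

```text
ear 1 821 z 0.0632 x [-0.0073  0.008 ] ymax 0.0968
ear -1 763 z 0.0621 x [-0.0073  0.0078] ymax 0.0959
rack rel bay: x,y mm [0.32 0.43] yaw err deg -0.03 roll 0.3 underside z 0.008642703349108417
slides pitch -0.3328468811496928 4755 z at 0 0.03205667201918826
tab top x 2417 [-0.01200994  0.01225681] 0.09001019001722485
[ 0.59166265 -0.00256648  0.06883606] [-1.54120751  1.67268962 -0.21328816] 12.05
```

>>> {"method": "move_arm", "body": {"translation": [[0,0,0],[0,0,0],[0,0,0],[0,0,0],[0,0,0],[0,0,0],[0,0,0],[0,0,0]], "dr": [[0,0,0],[0,0,0],[0,0,0],[0,0,0],[0,0,0],[0,0,0],[0,0,0],[0,0,0]], "claw": 60}}

```text
time: 12.85
tool_pos: [0.5915, -0.0027, 0.0685]
eef_rot: [0.013, 0.057, 0.998, -0.001]
force: [0.1, 0.4, 0.4]
grip_width: 0.767
```

```bash
python3 - <<'E'
from ears import *
c=cap("wrist","w11");W=cloud(c);ears(W,c["frame"]);pitch(W,.008);s=manip.state();print(s["tool_pos"],s["force"],s["time"],s["grip_width"])
E
```

```text
ear 1 833 z 0.0622 x [-0.0073  0.0083] ymax 0.0969
ear -1 758 z 0.0621 x [-0.0075  0.0075] ymax 0.0958
rack rel bay: x,y mm [0.23 0.57] yaw err deg -0.15 roll 0.04 underside z 0.008149919028087226
slides pitch -0.1193466937487143 4165 z at 0 0.03176888942126151
tab top x 1610 [-0.01241478  0.01189124] 0.08900243679802655
[ 0.59154553 -0.00267388  0.06847439] [-0.08690432 -0.47647909  0.18451503] 12.9 0.7668564497422312
```

View pics/w11.png

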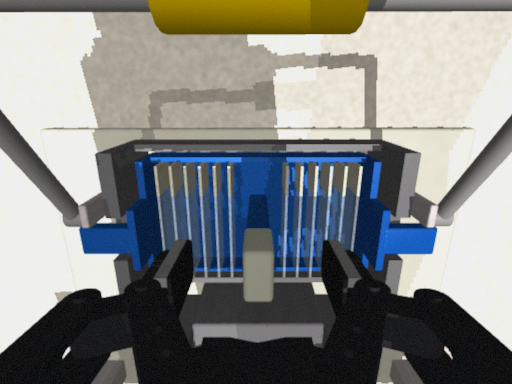

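```bash
cat >> h.py <<'E'
dk=np.load("dock.npy");DR=R.from_euler("z",dk[2])
D0=np.r_[dk[:2],0]-DR.apply([.015,0,0])
def D(x,y,z,th): # mm, deg lean
    t=np.radians(th);c,s=np.cos(t),np.sin(t)
    M=np.array([[-c,0,s],[0,1,0],[-s,0,-c]])
    return D0+DR.apply([x/1e3,y/1e3,z/1e3]),DR*R.from_matrix(M)
def todock(p): return DR.inv().apply(np.asarray(p)-D0)*1e3
def st():
    s=manip.state();print("t",s["time"],"dock mm",todock(s["tool_pos"]).round(1),"lean",np.degrees(np.arcsin(DR.inv().apply(rot().apply([0,0,1]))[0])).round(2),"F",np.round(DR.inv().apply(s["force"]),1),"w",round(float(s["grip_width"]),3),"q",np.round(s["q"],2))
    return s
def goto(*tg,p=None):
    s=st();R0=rot()
    for t in tg: plan(*D(*t),s["tool_pos"],R0)
E
python3 - <<'E'
from h import *
goto((18,0,200,0),(-60,0,215,0),(-105,0,205,0),(-105,0,131,0))
E
```

```text
t 12.9 dock mm [18.9 -0.  68.5] lean 1.5 F [-0.  -0.5  0.2] w 0.767 q [-0.18  0.28  1.91  0.    0.93 -1.63]
shift cm [ -0.26   0.   -13.15] rot deg [-0.    1.5   0.01]
shift cm [  7.5    0.   -14.85] rot deg [-0.    1.5   0.01]
shift cm [ 1.203e+01  1.000e-02 -1.397e+01] rot deg [-0.    1.5   0.01]
shift cm [ 1.222e+01  1.000e-02 -6.570e+00] rot deg [-0.    1.5   0.01]
```

>>> {"method": "move_arm", "body": {"translation": [[-0.03,0,-1],[-0.08,0,-3],[-0.15,0,-6],[-0.22,0,-9],[-0.3,0,-12],[-0.36,0,-14.5],[-0.36,0,-15],[-0.36,0,-15]], "dr": [[0,0,0],[0,0,0],[0,0,0],[0,0.5,0],[0,1,0],[0,1.5,0],[0,1.5,0],[0,1.5,0]]}}

```text
time: 13.7
tool_pos: [0.5917, -0.0027, 0.2199]
eef_rot: [0.001, 0.057, 0.998, -0.0]
force: [-0.4, 0.4, -0.6]
grip_width: 0.765
```

```bash
python3 - <<'E'
from ears import *
goto((-105,0,218,0),(-105,0,131,0))
c=cap("wrist","w12");W=cloud(c);ears(W,c["frame"]);pitch(W,.008)
E
```

```text
t 13.7 dock mm [ 19.1  -0.  219.9] lean 0.16 F [-0.4  0.4 -0.6] w 0.765 q [-0.18  0.11  1.8   0.    1.23 -1.63]
shift cm [12.41  0.    0.15] rot deg [-0.01  0.16  0.02]
shift cm [1.243e+01 1.000e-02 8.850e+00] rot deg [-0.01  0.16  0.02]
ear 1 243 z 0.0622 x [-0.0071  0.0076] ymax 0.0968
ear -1 225 z 0.062 x [-0.0072  0.0076] ymax 0.0955
rack rel bay: x,y mm [0.2  0.65] yaw err deg -0.02 roll 0.06 underside z 0.008148149349814116
slides pitch -0.06843710601050411 1320 z at 0 0.031893136708250065
tab top x 409 [-0.01226465  0.01320511] 0.08893613970123035
```

View pics/w12.png

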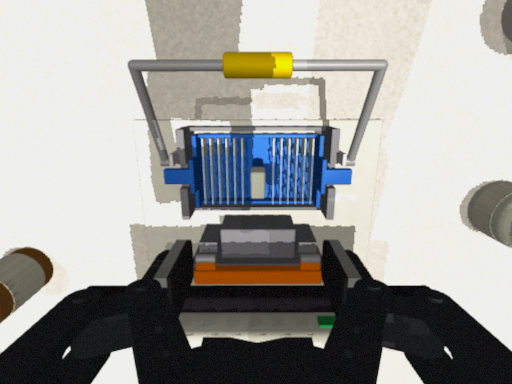

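>>> {"method": "move_arm", "body": {"translation": [[1.5,0,0],[4,0,0],[7,0,0],[9.5,0,0],[11.5,0,0],[12.4,0,0.5],[12.4,0,2],[12.4,0,4]], "dr": [[0,0,0],[0,0,0],[0,0,0],[0,0,0],[0,0,0],[0,0,0],[0,0,0],[0,0,0]], "claw": 255, "force": 60}}

```text
time: 14.55
tool_pos: [0.4681, 0.0115, 0.1776]
eef_rot: [0.0, 0.057, 0.998, -0.0]
force: [0.0, -0.1, -0.5]
grip_width: -0.001
```

```bash
python3 - <<'E'
from h import *
goto((-105,0,131,0),(-85,0,131,0))
c=cap("wrist","w13");c=cap("side");cv2.imwrite("pics/s13.png",cv2.resize(c["frame"][60:260,180:420],None,fx=3,fy=3))
E
```

```text
t 14.55 dock mm [-1.054e+02 -1.000e-01  1.776e+02] lean 0.05 F [ 0.  -0.1 -0.5] w -0.001 q [-0.19 -0.13  2.12  0.    1.15 -1.65]
shift cm [-0.04  0.01  4.66] rot deg [-0.    0.05  0.01]
shift cm [-2.04  0.01  4.66] rot deg [-0.    0.05  0.01]
```

View pics/w13.png

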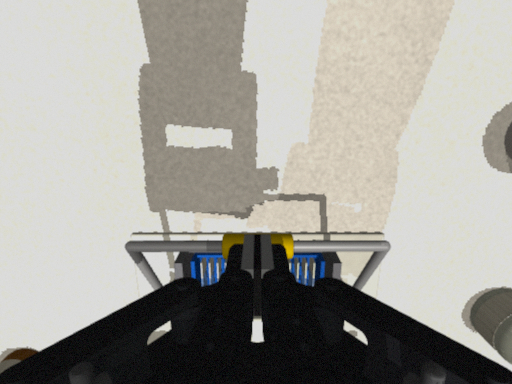

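View pics/s13.png

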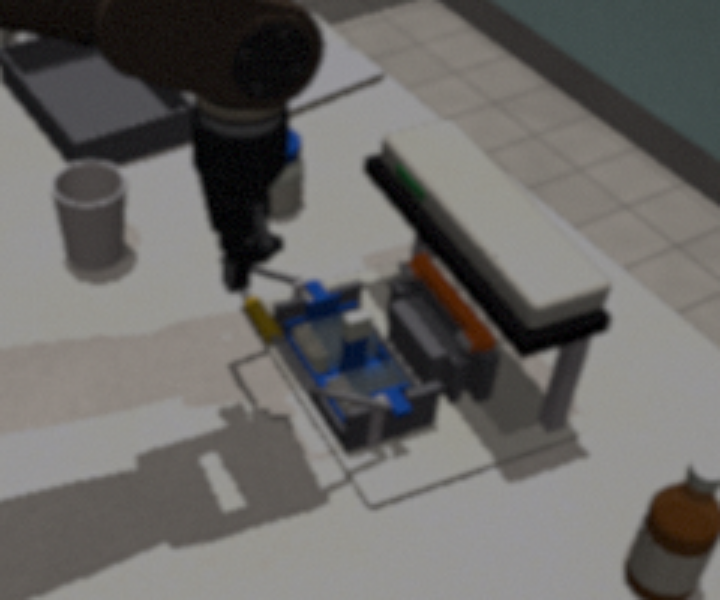

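>>> {"method": "move_arm", "body": {"translation": [[0,0,1.5],[0,0,3],[0,0,4.2],[0,0,4.8],[-0.8,0,4.8],[-1.6,0,4.8],[-2,0,4.8],[-2.2,0,4.8]], "dr": [[0,0,0],[0,0,0],[0,0,0],[0,0,0],[0,0,0],[0,0,0],[0,0,0],[0,0,0]]}}

```text
time: 15.45
tool_pos: [0.4763, 0.0108, 0.1299]
eef_rot: [-0.023, 0.056, 0.998, 0.001]
force: [-46.5, 2.7, 32.4]
grip_width: -0.003
```

```bash
python3 - <<'E'
from h import *
goto((-64,0,145,0),(-40,0,152,0),(-23,0,154,0),(3,0,150,0),(30,0,138,0))
E
```

```text
t 15.45 dock mm [-97.1   0.2 129.9] lean -2.67 F [-46.5  -2.7  32.4] w -0.003 q [-0.19 -0.02  2.11 -0.01  1.09 -1.65]
shift cm [-3.24 -0.03 -1.66] rot deg [-0.06 -2.67  0.19]
shift cm [-5.6  -0.04 -2.47] rot deg [-0.06 -2.67  0.19]
shift cm [-7.29 -0.05 -2.75] rot deg [-0.06 -2.67  0.19]
shift cm [-9.91 -0.06 -2.47] rot deg [-0.06 -2.67  0.19]
shift cm [-12.66  -0.07  -1.4 ] rot deg [-0.06 -2.67  0.19]
```

>>> {"method": "move_arm", "body": {"translation": [[0.8,0,0],[1.6,0,0],[2.2,0,0],[2.2,0,0],[2.2,0,0],[2.2,0,0],[2.2,0,0],[2.2,0,0]], "dr": [[0,0,0],[0,0,0],[0,0,0],[0,0,0],[0,0,0],[0,0,0],[0,0,0],[0,0,0]]}}

```text
time: 16.25
tool_pos: [0.4683, 0.0114, 0.1305]
eef_rot: [0.0, 0.057, 0.998, -0.0]
force: [-0.6, -0.9, 0.3]
grip_width: -0.0
```

```bash
python3 - <<'E'
from h import *
st()
c=cap("wrist","w14");c=cap("side");cv2.imwrite("pics/s14.png",cv2.resize(c["frame"][80:260,200:420],None,fx=3,fy=3))
for n in("side","top"):
    c=cap(n);W=cloud(c);hsv=cv2.cvtColor(c["frame"],cv2.COLOR_BGR2HSV);m=cv2.inRange(hsv,(22,120,80),(35,255,255))>0
    P=W[m];P=P[(~np.isnan(P[:,0]))&(abs(P[:,1])<.1)];print(n,len(P),todock(P.mean(0)) if len(P) else 0)
E
```

```text
t 16.25 dock mm [-1.052e+02 -1.000e-01  1.305e+02] lean 0.0 F [-0.5 -0.9  0.3] w -0.0 q [-0.19 -0.07  2.16 -0.    1.05 -1.65]
side 1 [-80.54120072   7.37210101 134.55315632]
top 0 0
```

View pics/s14.png

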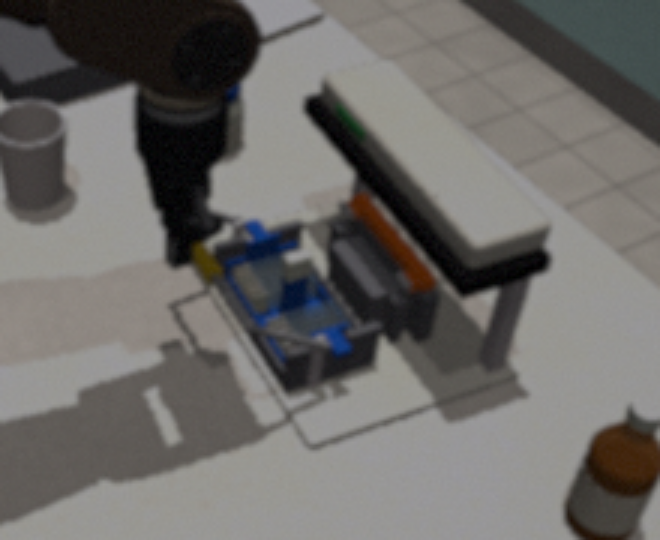

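View pics/w14.png

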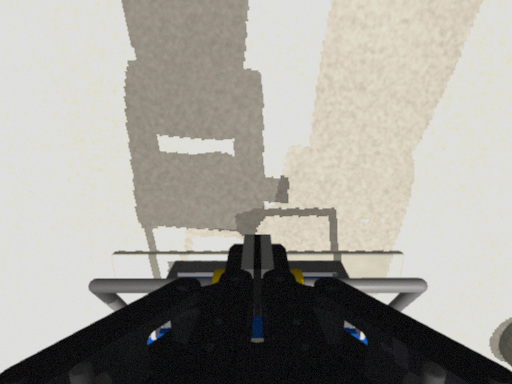

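```bash
python3 - <<'E'
from h import *
c=cap("wrist");W=cloud(c)
q=(DR.inv().apply(W.reshape(-1,3)-D0)*1e3).reshape(W.shape)
m=(abs(abs(q[...,1])-75)<12)&(q[...,2]>95)&(q[...,2]<170)&(q[...,0]<-30)
p=q[m];p=p[~np.isnan(p[:,0])];print(len(p),np.median(p,0),np.percentile(p[:,2],[5,95]),np.percentile(p[:,0],[5,95]))
# fingers extents
m=(abs(q[...,1])<30)&(q[...,2]>120)&(q[...,2]<220);p=q[m]
for z in range(125,225,10):
    k=p[abs(p[:,2]-z)<5]
    if len(k):print(z,len(k),np.percentile(k[:,0],[0,50,100]).round(1),np.percentile(k[:,1],[0,100]).round(1))
# side: predicted sleeve vs picture
c=cap("side")
for Q in(2.15,2.285,2.4,2.53):
    a=D0+DR.apply(np.array([[-3+98*np.cos(Q),-25,70+98*np.sin(Q)],[-3+98*np.cos(Q),25,70+98*np.sin(Q)]])/1e3);print(Q,proj(c,a).round(1).tolist())
hsv=cv2.cvtColor(c["frame"],cv2.COLOR_BGR2HSV);m=cv2.inRange(hsv,(18,80,50),(38,255,255));m[:140]=0;m[200:]=0
v,u=np.nonzero(m);k=abs(u-268)<25;print("yellow px",np.mean(u[k]),np.mean(v[k]),u[k].min(),u[k].max(),v[k].min(),v[k].max())
E
```

```text
1369 [-84.6538582  -63.62256304 129.54571634] [120.83572804 131.07089406] [-86.8113317 -72.5631124]
125 249 [-92.  -90.6 -84.7] [-30.   29.8]
135 255 [-118.4 -113.9  -85.1] [-30.   29.7]
145 537 [-118.4 -114.4 -112.6] [-13.7  13.5]
155 665 [-118.6 -114.5 -112.6] [-13.8  13.5]
165 836 [-118.7 -115.7  -95.2] [-13.8  13.4]
175 1786 [-121.1 -118.4  -94.6] [-29.9  29.9]
185 4495 [-121.4 -117.4  -94.4] [-30.  30.]
195 1855 [-124.8 -118.5  -98. ] [-30.  30.]
205 2960 [-125.1 -123.5 -113.7] [-21.5  22.6]
215 5745 [-125.3 -123.  -114.9] [-27.5  27.6]
2.15 [[280.7, 162.4], [272.6, 150.7]]
2.285 [[276.9, 165.7], [268.9, 154.0]]
2.4 [[273.9, 168.7], [266.1, 157.0]]
2.53 [[271.0, 172.3], [263.3, 160.5]]
yellow px 268.2564102564103 167.17948717948718 264 273 161 173
```

>>> {"method": "move_arm", "body": {"translation": [[0.6,0,0],[1.2,0,0],[1.7,0,0],[1.7,0,0],[1.7,0,0.7],[1.7,0,1.5],[1.7,0,2.2],[1.7,0,2.2]], "dr": [[0,0,0],[0,0,0],[0,0,0],[0,0,0],[0,0,0],[0,0,0],[0,0,0],[0,0,0]]}}

```text
time: 17.35
tool_pos: [0.45, 0.0136, 0.1068]
eef_rot: [-0.002, 0.057, 0.998, 0.0]
force: [-0.0, -0.3, 0.0]
grip_width: -0.0
```

```bash
python3 - <<'E'
from h import *
st()
c=cap("wrist","w15");W=cloud(c)
q=(DR.inv().apply(W.reshape(-1,3)-D0)*1e3).reshape(W.shape)
m=(abs(abs(q[...,1])-75)<12)&(q[...,2]>95)&(q[...,2]<170)&(q[...,0]<-30)
p=q[m];p=p[~np.isnan(p[:,0])];print(len(p),np.median(p,0),np.percentile(p[:,2],[5,95]),np.percentile(p[:,0],[5,95]))
c=cap("side");cv2.imwrite("pics/s15.png",cv2.resize(c["frame"][120:220,220:340],None,fx=5,fy=5))
E
```

```text
t 17.35 dock mm [-123.6    0.   106.8] lean -0.2 F [ 0.  -0.3  0. ] w -0.0 q [-0.2  -0.07  2.21  0.    1.   -1.65]
  return _methods._mean(a, axis=axis, dtype=dtype,
  ret = um.true_divide(
Traceback (most recent call last):
IndexError: index -1 is out of bounds for axis 0 with size 0
```

```bash
python3 - <<'E'
from h import *
c=cap("side");cv2.imwrite("pics/s15.png",cv2.resize(c["frame"][120:220,220:340],None,fx=5,fy=5))
for Q in(2.3,2.4,2.53,2.65,2.8):
    a=D0+DR.apply(np.array([-3+98*np.cos(Q),0,70+98*np.sin(Q)])/1e3);print(Q,proj(c,a).round(1).tolist())
hsv=cv2.cvtColor(c["frame"],cv2.COLOR_BGR2HSV);m=cv2.inRange(hsv,(18,80,50),(38,255,255));m[:140]=0;m[200:]=0
v,u=np.nonzero(m);k=abs(u-268)<25;print("yellow px",np.mean(u[k]),np.mean(v[k]),u[k].min(),u[k].max(),v[k].min(),v[k].max())
E
```

```text
2.3 [272.5, 160.1]
2.4 [270.0, 162.8]
2.53 [267.1, 166.3]
2.65 [264.9, 169.6]
2.8 [262.8, 173.8]
yellow px 268.68918918918916 167.02702702702703 263 274 159 173
```

View pics/s15.png

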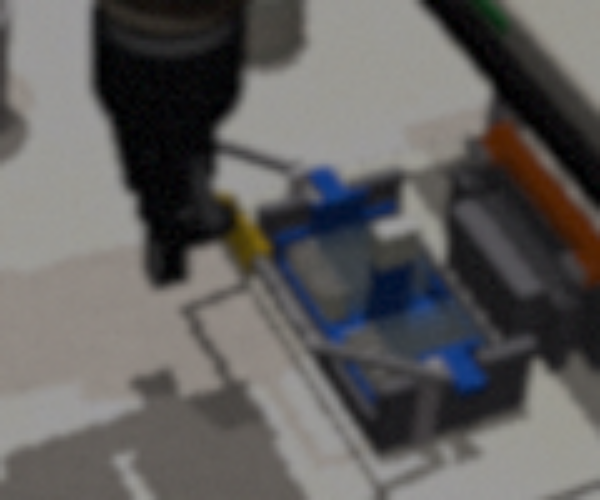

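View pics/w15.png

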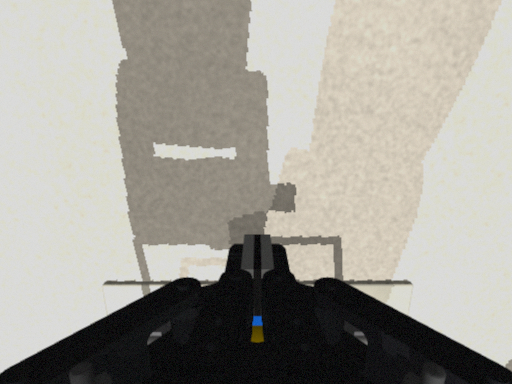

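>>> {"method": "move_arm", "body": {"translation": [[-0.8,0,0],[-1.4,0,0],[-1.8,0,0],[-2.0,0,-0.3],[-2.4,0,-0.8],[-2.8,0,-1.3],[-3.2,0,-1.7],[-3.2,0,-1.7]], "dr": [[0,0,0],[0,0,0],[0,0,0],[0,0,0],[0,0,0],[0,0,0],[0,0,0],[0,0,0]]}}

```text
time: 18.25
tool_pos: [0.4827, 0.0099, 0.1267]
eef_rot: [-0.001, 0.057, 0.998, 0.0]
force: [-6.0, 1.1, 4.0]
grip_width: 0.001
```

```bash
cat >> h.py <<'E'
def bailq(n="side"):
    c=cap(n);hsv=cv2.cvtColor(c["frame"],cv2.COLOR_BGR2HSV);m=cv2.inRange(hsv,(18,80,50),(38,255,255))
    Q=np.linspace(0,2.8,281);a=D0+DR.apply(np.c_[-3+98*np.cos(Q),0*Q,70+98*np.sin(Q)]/1e3);uv=proj(c,a)
    v,u=np.nonzero(m);d=np.array([np.min(np.hypot(uv[:,0]-x,uv[:,1]-y)) for x,y in zip(u,v)])
    k=d<12
    if not k.any(): print("no yellow");return
    p=np.array([u[k].mean(),v[k].mean()]);i=np.argmin(np.hypot(*(uv-p).T));print(n,"bail q~",Q[i].round(2),"px",p.round(1),k.sum(),"dist",np.hypot(*(uv[i]-p)).round(1))
    return c
E
python3 - <<'E'
from h import *
st();bailq();bailq("top")
E
```

```text
t 18.25 dock mm [-90.7   0.  126.7] lean -0.14 F [-6.1  0.4  4. ] w 0.001 q [-0.19 -0.02  2.13 -0.    1.04 -1.65]
side bail q~ 2.37 px [273.  164.1] 46 dist 3.2
top bail q~ 2.33 px [255.  173.2] 13 dist 1.7
```

>>> {"method": "move_arm", "body": {"translation": [[-0.7,0,-0.6],[-1.45,0,-1.15],[-2.3,0,-1.6],[-3.2,0,-2.05],[-4.15,0,-2.35],[-5.05,0,-2.6],[-6.05,0,-2.7],[-6.55,0,-2.75]], "dr": [[0,0,0],[0,0,0],[0,0,0],[0,0,0],[0,0,0],[0,0,0],[0,0,0],[0,0,0]]}}

```text
time: 19.15
tool_pos: [0.5493, 0.0021, 0.153]
eef_rot: [0.0, 0.057, 0.998, -0.0]
force: [-1.4, 0.6, 1.1]
grip_width: -0.0
```

```bash
python3 - <<'E'
from h import *
st();c=bailq();cv2.imwrite("pics/s16.png",cv2.resize(c["frame"][60:240,200:420],None,fx=3,fy=3));bailq("top")
E
```

```text
t 19.15 dock mm [-2.37e+01 -1.00e-01  1.53e+02] lean 0.05 F [-1.5  0.4  1.1] w -0.0 q [-0.18  0.09  1.95  0.    1.1  -1.64]
side bail q~ 1.56 px [296.4 149.5] 40 dist 3.0
top bail q~ 1.94 px [251.9 157.6] 17 dist 2.7
```

View pics/s16.png

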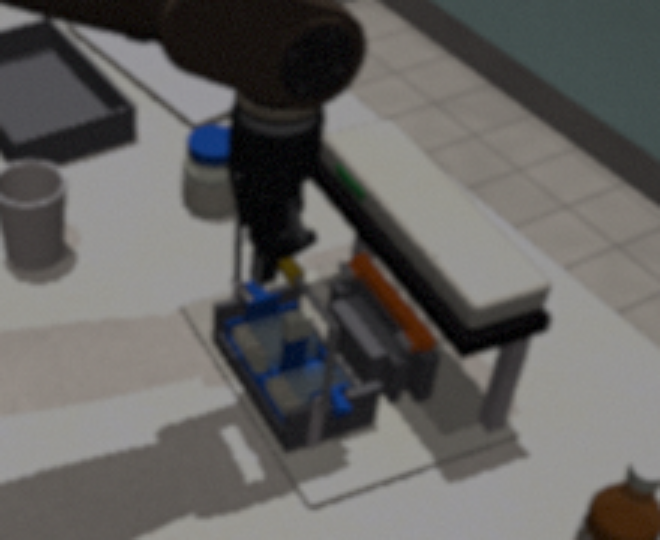

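>>> {"method": "move_arm", "body": {"translation": [[-0.6,0,0.05],[-1.2,0,0.1],[-1.8,0,0.2],[-2.4,0,0.35],[-3,0,0.5],[-3.6,0,0.7],[-4.2,0,0.9],[-4.6,0,1.1]], "dr": [[0,0,0],[0,0,0],[0,0,0],[0,0,0],[0,0,0],[0,0,0],[0,0,0],[0,0,0]]}}

```text
time: 20.05
tool_pos: [0.5943, -0.003, 0.1418]
eef_rot: [0.0, 0.057, 0.998, -0.0]
force: [-1.2, 0.3, -0.5]
grip_width: 0.002
```

```bash
python3 - <<'E'
from h import *
c=bailq();goto((0,0,142,0),(0,0,200,0),(-10,0,200,40))
E
```

```text
side bail q~ 0.99 px [311.7 148.3] 43 dist 2.1
t 20.1 dock mm [ 2.190e+01 -1.000e-01  1.414e+02] lean 0.02 F [ 0.4 -0.   0.1] w 0.002 q [-0.18  0.2   1.85 -0.    1.09 -1.63]
shift cm [ 2.19  0.01 -0.06] rot deg [-0.    0.02  0.01]
shift cm [ 2.19  0.01 -5.86] rot deg [-0.    0.02  0.01]
shift cm [ 3.19  0.01 -5.86] rot deg [ 0.000e+00 -3.998e+01  1.000e-02]
```

>>> {"method": "move_arm", "body": {"translation": [[1,0,-0.5],[2,0,-1.5],[2,0,-3],[1.6,0,-4],[1.2,0,-4.4],[0.6,0,-4.4],[0.2,0,-4.4],[0,0,-4.4]], "dr": [[0,0,0],[0,-4,0],[0,-11,0],[0,-18,0],[0,-25,0],[0,-32,0],[0,-38,0],[0,-40,0]]}}

```text
time: 20.9
tool_pos: [0.5913, -0.0023, 0.1847]
eef_rot: [0.342, 0.054, 0.938, -0.019]
force: [0.7, -0.3, -1.1]
grip_width: 0.0
```

```bash
python3 - <<'E'
from h import *
c=bailq();cv2.imwrite("pics/s17.png",cv2.resize(c["frame"][60:240,200:420],None,fx=3,fy=3))
c=cap("wrist","w17");W=cloud(c)
q=(DR.inv().apply(W.reshape(-1,3)-D0)*1e3)
for nm,m in(("bar",(abs(abs(q[:,1])-70)<18)&(q[:,2]>100)&(q[:,2]<138+35)&(q[:,0]>25)&(q[:,0]<88)),):
    p=q[m];print(nm,len(p),np.median(p,0) if len(p) else 0)
st()
E
```

```text
side bail q~ 1.11 px [309.4 145.2] 94 dist 0.5
bar 1773 [ 37.27392674 -54.14319759 159.04667993]
t 21.0 dock mm [ 19.2   0.2 185. ] lean 39.9 F [0.2 0.  0. ] w 0.001 q [-0.2  -0.15  2.24  0.15  0.36 -1.78]
```

View pics/s17.png

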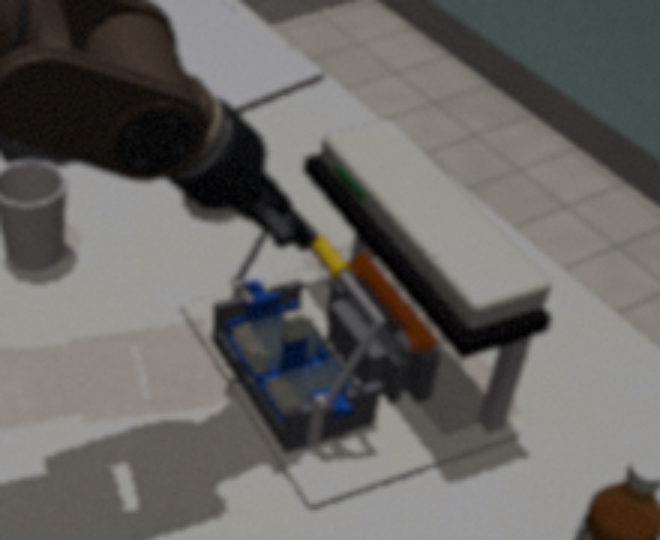

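View pics/w17.png

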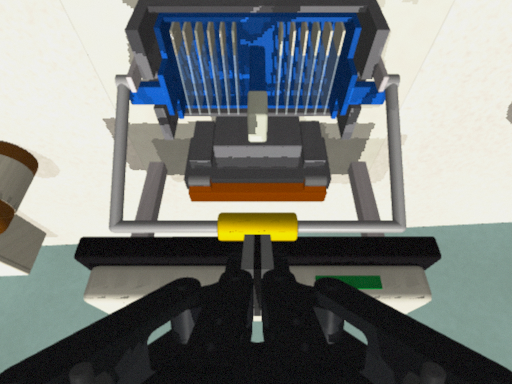

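```bash
python3 - <<'E'
import numpy as np
from scipy.optimize import least_squares
from scipy.spatial.transform import Rotation as R
D=[([.961,.286,1.577,0,1.279,-.15],[.3,.605,.231]),([-.7416,.2933,1.9142,-.0004,.9326,-2.3549],[.4932,-.3151,.0581]),
([-.18,.28,1.91,0,.93,-1.63],[.5915,-.0027,.0685]),([-.18,.11,1.8,0,1.23,-1.63],[.5917,-.0027,.2199]),([-.19,-.13,2.12,0,1.15,-1.65],[.4681,.0115,.1776]),
([-.2,-.07,2.21,0,1.0,-1.65],[.45,.0136,.1068]),([-.18,.09,1.95,0,1.1,-1.64],[.5493,.0021,.153]),([-.18,.2,1.85,0,1.09,-1.63],[.5943,-.003,.1418]),
([-.2,-.15,2.24,.15,.36,-1.78],[.5911,-.0023,.185])]
def fk(p,q):
    z0,r0,L1,L2,de,L3,d=p
    Rz=R.from_euler("z",q[0]); 
    A=Rz*R.from_euler("y",q[1]); B=A*R.from_euler("y",q[2]); 
    pos=Rz.apply([r0,d,z0])+A.apply([0,0,L1])+B.apply([L2*np.sin(de),0,L2*np.cos(de)])
    T=B*R.from_euler("z",q[3])*R.from_euler("y",q[4])*R.from_euler("z",-q[5])
    return pos+T.apply([0,0,L3]),T
f=lambda p:np.concatenate([fk(p,q)[0]-x for q,x in D])
best=None
for d in(.1,-.1):
    s=least_squares(f,[.2,0,.4,.4,0,.25,d])
    if best is None or s.cost<best.cost:best=s
print(best.x.round(4),np.abs(best.fun).reshape(-1,3).max(1).round(4))
P=best.x
# rotation check on last pose: tool z
for s4 in (1,-1):
    q=list(D[-1][0]);q[3]*=s4;print(fk(P,q)[1].apply([0,0,1]).round(3))
np.save("fk.npy",P)
import sys;sys.path.insert(0,".")
E
python3 - <<'E'
import sys;sys.path.insert(0,".")
from h import *;print(rot().apply([0,0,1]).round(3))
E
```

```text
[0.2423 0.0032 0.4457 0.5712 0.0451 0.251  0.1018] [0.0011 0.0011 0.0013 0.0013 0.0023 0.0011 0.0013 0.0019 0.0002]
[ 0.637 -0.076 -0.767]
[ 0.617 -0.179 -0.767]
[ 0.637 -0.073 -0.767]
```

```bash
cat > ik.py <<'E'
from h import *
from scipy.optimize import least_squares
P=np.load("fk.npy")
def fk(q):
    z0,r0,L1,L2,de,L3,d=P
    Rz=R.from_euler("z",q[0]);A=Rz*R.from_euler("y",q[1]);B=A*R.from_euler("y",q[2])
    pos=Rz.apply([r0,d,z0])+A.apply([0,0,L1])+B.apply([L2*np.sin(de),0,L2*np.cos(de)])
    T=B*R.from_euler("z",q[3])*R.from_euler("y",q[4]);return pos+T.apply([0,0,L3]),T.apply([0,0,1])
def ik(pos,tz,q0=(-.2,-.1,2.2,.15,.4)):
    f=lambda q:np.r_[(fk(q)[0]-pos)*10,fk(q)[1]-tz]
    s=least_squares(f,q0);return s.x,s.cost
E
python3 - <<'E'
from ik import *
for az in(0,-15,15,25):
  for th in(33,35,38,40,42):
    t=np.radians(th);a=np.radians(az);m=np.array([np.sin(t)*np.cos(a),np.sin(t)*np.sin(a),-np.cos(t)])
    for Q in(0,.3):
        c=np.array([-3+98*np.cos(Q),0,70+98*np.sin(Q)])/1e3
        p=c-.009*m
        x,co=ik(D0+DR.apply(p),DR.apply(m));print(az,th,Q,x.round(2),"%.1e"%co)
E
```

```text
0 33 0 [-0.19  0.22  2.06  0.13  0.29] 4.1e-24
0 33 0.3 [-0.19  0.16  2.06  0.11  0.35] 5.9e-27
0 35 0 [-0.19  0.21  2.08  0.17  0.25] 3.1e-26
0 35 0.3 [-0.19  0.15  2.08  0.14  0.3 ] 2.9e-27
0 38 0 [-0.19  0.21  2.11  0.26  0.17] 8.7e-21
0 38 0.3 [-0.19  0.14  2.11  0.2   0.23] 1.1e-25
0 40 0 [-0.19  0.2   2.12  0.38  0.13] 4.1e-28
0 40 0.3 [-0.19  0.14  2.13  0.27  0.18] 1.6e-21
0 42 0 [-0.19  0.2   2.14  0.64  0.09] 6.7e-31
0 42 0.3 [-0.19  0.14  2.15  0.38  0.14] 4.6e-30
-15 33 0 [-0.11  0.24  2.03 -0.44  0.34] 1.0e-30
-15 33 0.3 [-0.11  0.18  2.04 -0.38  0.39] 3.1e-22
-15 35 0 [-0.11  0.23  2.05 -0.53  0.3 ] 8.2e-25
-15 35 0.3 [-0.11  0.17  2.05 -0.45  0.35] 2.8e-30
-15 38 0 [-0.11  0.23  2.08 -0.72  0.25] 2.8e-29
-15 38 0.3 [-0.11  0.17  2.08 -0.6   0.3 ] 4.4e-22
-15 40 0 [-0.1   0.23  2.09 -0.9   0.23] 1.1e-27
-15 40 0.3 [-0.1   0.17  2.1  -0.73  0.26] 2.2e-30
-15 42 0 [-0.1   0.23  2.11 -1.11  0.21] 4.3e-23
-15 42 0.3 [-0.1   0.16  2.11 -0.89  0.24] 1.2e-26
15 33 0 [-0.25  0.22  2.06  0.6   0.39] 9.0e-20
15 33 0.3 [-0.26  0.16  2.06  0.53  0.44] 4.5e-19
15 35 0 [-0.26  0.21  
[... 159 characters left out ...]
 0.37] 6.4e-19
15 40 0 [-0.28  0.21  2.12  1.03  0.31] 1.3e-19
15 40 0.3 [-0.28  0.14  2.12  0.89  0.35] 1.2e-29
15 42 0 [-0.28  0.21  2.14  1.19  0.3 ] 1.2e-28
15 42 0.3 [-0.28  0.14  2.14  1.03  0.33] 1.8e-21
25 33 0 [-0.3   0.23  2.04  0.73  0.49] 9.4e-26
25 33 0.3 [-0.3   0.18  2.04  0.67  0.54] 2.0e-26
25 35 0 [-0.3   0.23  2.06  0.82  0.48] 1.5e-25
25 35 0.3 [-0.31  0.17  2.06  0.75  0.52] 1.1e-25
25 38 0 [-0.32  0.23  2.08  0.97  0.46] 3.6e-25
25 38 0.3 [-0.32  0.17  2.08  0.88  0.5 ] 8.4e-25
25 40 0 [-0.33  0.22  2.1   1.07  0.46] 2.0e-25
25 40 0.3 [-0.33  0.16  2.1   0.98  0.49] 3.6e-24
25 42 0 [-0.33  0.22  2.11  1.18  0.46] 1.4e-25
25 42 0.3 [-0.34  0.16  2.12  1.08  0.48] 6.0e-24
```

```bash
cat >> ik.py <<'E'
def frame(az,th,roll=None):
    # dock-frame tool rotation: z=m, y as close as possible to dock y
    t=np.radians(th);a=np.radians(az);m=np.array([np.sin(t)*np.cos(a),np.sin(t)*np.sin(a),-np.cos(t)])
    y=np.array([0,1,0.]);y=y-y.dot(m)*m;y/=np.linalg.norm(y);x=np.cross(y,m);return np.c_[x,y,m]
def frame2(az,th): # pure azimuth-turned
    M=np.array([[-np.cos(np.radians(th)),0,np.sin(np.radians(th))],[0,1,0],[-np.sin(np.radians(th)),0,-np.cos(np.radians(th))]])
    return R.from_euler("z",az,degrees=True).as_matrix()@M
E
python3 - <<'E'
from ik import *
c=np.array([95,0,70.])
for az in(8,12,15,20):
  for th in(35,37,38,40):
   for off in(0,4):
    for nm,F in(("align",frame(az,th)),("az",frame2(az,th))):
        m=F[:,2];tcp=c-9*m+off*F[:,0]
        x,co=ik(D0+DR.apply(tcp/1e3),DR.apply(m))
        C=np.array([tcp-d*m+sx*42*F[:,0]+sy*42*F[:,1] for d in(73,100,130) for sx in(-1,1) for sy in(-1,1)])
        head=C[C[:,2]>135][:,0].max()
        # tab clearance: min over bottom edge points within body lower face
        G=np.array([tcp-d*m+42*F[:,0]+sy*F[:,1] for d in np.linspace(73,130,20) for sy in np.linspace(-42,42,29)])
        T=np.array([tcp-73*m+sx*F[:,0]+sy*F[:,1] for sx in np.linspace(-42,42,43) for sy in np.linspace(-42,42,29)])
        G=np.r_[G,T];k=(G[:,0]>1)&(G[:,0]<29)&(abs(G[:,1])<9)
        print(az,th,off,nm,"q5",x[4].round(2),"q4",x[3].round(2),"head gap",(90-head).round(1),"tab gap",(G[k][:,2].min()-97).round(1))
E
```

```text
8 35 0 align q5 0.29 q4 0.52 head gap 5.2 tab gap 16.2
8 35 0 az q5 0.29 q4 0.52 head gap 1.7 tab gap 16.1
8 35 4 align q5 0.29 q4 0.53 head gap 8.4 tab gap 14.0
8 35 4 az q5 0.29 q4 0.53 head gap 4.9 tab gap 13.8
8 37 0 align q5 0.26 q4 0.64 head gap 8.1 tab gap 13.4
8 37 0 az q5 0.26 q4 0.64 head gap 4.8 tab gap 13.2
8 37 4 align q5 0.25 q4 0.66 head gap 11.3 tab gap 11.0
8 37 4 az q5 0.25 q4 0.66 head gap 8.0 tab gap 10.8
8 38 0 align q5 0.24 q4 0.72 head gap 9.6 tab gap 11.9
8 38 0 az q5 0.24 q4 0.72 head gap 6.4 tab gap 11.8
8 38 4 align q5 0.24 q4 0.74 head gap 12.7 tab gap 9.5
8 38 4 az q5 0.24 q4 0.74 head gap 9.5 tab gap 9.3
8 40 0 align q5 0.21 q4 0.9 head gap 12.5 tab gap 9.0
8 40 0 az q5 0.21 q4 0.9 head gap 9.5 tab gap 8.8
8 40 4 align q5 0.21 q4 0.92 head gap 15.6 tab gap 6.4
8 40 4 az q5 0.21 q4 0.93 head gap 12.5 tab gap 6.2
12 35 0 align q5 0.33 q4 0.64 head gap 3.5 tab gap 16.7
12 35 0 az q5 0.33 q4 0.64 head gap -1.4 tab gap 16.1
12 35 4 align q5 0.33 q4 0.65 head gap 6.8 tab gap 14.5
12 35 4 az q5 0.33 q4 0.65 head gap 1.8 tab gap 13.8
12 37 0 align q5 0.3 q4 0.76
[... 1657 characters left out ...]
 35 4 az q5 0.42 q4 0.79 head gap -4.4 tab gap 13.8
20 37 0 align q5 0.4 q4 0.88 head gap 2.1 tab gap 15.7
20 37 0 az q5 0.4 q4 0.88 head gap -4.5 tab gap 13.2
20 37 4 align q5 0.4 q4 0.9 head gap 5.4 tab gap 13.4
20 37 4 az q5 0.4 q4 0.9 head gap -1.5 tab gap 10.8
20 38 0 align q5 0.39 q4 0.94 head gap 3.4 tab gap 14.3
20 38 0 az q5 0.39 q4 0.94 head gap -3.0 tab gap 11.8
20 38 4 align q5 0.39 q4 0.96 head gap 6.6 tab gap 11.9
20 38 4 az q5 0.39 q4 0.96 head gap -0.1 tab gap 9.3
20 40 0 align q5 0.38 q4 1.07 head gap 5.8 tab gap 11.9
20 40 0 az q5 0.38 q4 1.07 head gap -0.1 tab gap 8.8
20 40 4 align q5 0.38 q4 1.08 head gap 9.0 tab gap 9.4
20 40 4 az q5 0.38 q4 1.08 head gap 2.8 tab gap 6.2
```

```bash
python3 - <<'E'
from ik import *
s=st();R0=rot();F=frame(13,39);Rt=DR*R.from_matrix(F)
def tcp(Q,gap=0): 
    c=np.array([-3+98*np.cos(Q),0,70+98*np.sin(Q)]);return D0+DR.apply((c-(9+gap)*F[:,2]+3*F[:,0])/1e3)
plan(tcp(1.11,18),Rt,s["tool_pos"],R0)
p0=tcp(1.11,18)
for Q,g in((1.11,0),(1.0,0),(.9,0),(.8,0),(.7,0),(.6,0),(.5,0),(.4,0),(.35,0),(.3,0),(.25,0),(.2,0),(.17,0),(.1,0),(0,0)):
    p=tcp(Q,g);x,co=ik(p,DR.apply(F[:,2]));print(Q,"dock",todock(p).round(1),"from stage",(Rt.inv().apply(p-p0)*100).round(2),"q",x.round(2))
E
```

```text
t 21.0 dock mm [ 19.2   0.2 185. ] lean 39.9 F [0.2 0.  0. ] w 0.001 q [-0.2  -0.15  2.24  0.15  0.36 -1.78]
shift cm [ 0.33 -0.4   0.78] rot deg [-8.11  1.62  0.12]
1.11 dock [ 32.7  -1.3 162.9] from stage [-0.   0.   1.8] q [-0.28 -0.07  2.21  0.61  0.43]
1.0 dock [ 42.1  -1.3 157.6] from stage [-0.41 -0.14  2.79] q [-0.28 -0.04  2.2   0.63  0.42]
0.9 dock [ 50.   -1.3 151.9] from stage [-0.68 -0.27  3.72] q [-0.27 -0.01  2.18  0.64  0.41]
0.8 dock [ 57.4  -1.3 145.4] from stage [-0.86 -0.41  4.67] q [-0.27  0.01  2.17  0.66  0.39]
0.7 dock [ 64.1  -1.3 138.3] from stage [-0.94 -0.55  5.64] q [-0.27  0.04  2.15  0.68  0.38]
0.6 dock [ 70.   -1.3 130.5] from stage [-0.92 -0.69  6.61] q [-0.27  0.07  2.14  0.71  0.37]
0.5 dock [ 75.1  -1.3 122.1] from stage [-0.8  -0.83  7.57] q [-0.27  0.09  2.14  0.73  0.35]
0.4 dock [ 79.4  -1.3 113.3] from stage [-0.59 -0.96  8.52] q [-0.26  0.12  2.13  0.77  0.34]
0.35 dock [ 81.2  -1.3 108.7] from stage [-0.45 -1.03  8.98] q [-0.26  0.13  2.13  0.78  0.33]
0.3 dock [ 82.7  -1.3 104.1] from stage [-0.29 -1.09  9.44] q [-0.26  0.14  2.12  0.8   0.33]
0.25 dock [84.1 -1.3 99.4] from stage [-0.1  -1.16  9.89] q [-0.26  0.15  2.12  0.82  0.32]
0.2 dock [85.2 -1.3 94.6] from stage [ 0.11 -1.22 10.33] q [-0.26  0.16  2.12  0.84  0.31]
0.17 dock [85.7 -1.3 91.7] from stage [ 0.25 -1.26 10.58] q [-0.26  0.17  2.12  0.86  0.31]
0.1 dock [86.6 -1.3 84.9] from stage [ 0.6  -1.34 11.17] q [-0.26  0.18  2.12  0.89  0.3 ]
0 dock [87.1 -1.3 75.1] from stage [ 1.16 -1.45 11.96] q [-0.26  0.2   2.12  0.94  0.29]
```

>>> {"method": "move_arm", "body": {"translation": [[0.05,-0.05,0.1],[0.1,-0.1,0.2],[0.15,-0.2,0.4],[0.2,-0.3,0.6],[0.3,-0.4,0.8],[0.3,-0.4,0.8],[0.3,-0.4,0.8],[0.3,-0.4,0.8]], "dr": [[-1.5,0.3,0],[-3,0.6,0],[-5,1,0],[-7,1.4,0],[-8.1,1.6,0.1],[-8.1,1.6,0.1],[-8.1,1.6,0.1],[-8.1,1.6,0.1]]}}

```text
time: 21.8
tool_pos: [0.5961, -0.007, 0.1784]
eef_rot: [0.331, 0.03, 0.942, 0.048]
force: [-0.6, 0.0, 0.4]
grip_width: -0.002
```

```bash
python3 - <<'E'
from ik import *
s=st();F=frame(13,39);Rt=DR*R.from_matrix(F);R0=rot();print("rot err",(R0.inv()*Rt).as_rotvec(degrees=True).round(2))
c=np.array([-3+98*np.cos(1.11),0,70+98*np.sin(1.11)]);p0=D0+DR.apply((c-27*F[:,2]+3*F[:,0])/1e3)
print("to stage",(R0.inv().apply(p0-s["tool_pos"])*100).round(2));bailq()
E
```

```text
t 21.8 dock mm [ 23.9  -3.8 178.4] lean 37.96 F [-0.6 -0.1  0.4] w -0.002 q [-0.29 -0.12  2.23  0.58  0.46 -2.24]
rot err [-0.03  0.14  0.07]
to stage [ 0.27  0.   -0.02]
side bail q~ 1.07 px [310.4 146.2] 74 dist 0.4
```

>>> {"method": "move_arm", "body": {"translation": [[0.1,0,1.2],[0,-0.1,2.3],[-0.3,-0.22,3.3],[-0.5,-0.35,4.3],[-0.6,-0.48,5.2],[-0.65,-0.6,6.1],[-0.6,-0.72,6.9],[-0.55,-0.8,7.4]], "dr": [[0,0,0],[0,0,0],[0,0,0],[0,0,0],[0,0,0],[0,0,0],[0,0,0],[0,0,0]]}}

```text
time: 22.65
tool_pos: [0.6465, -0.0104, 0.1219]
eef_rot: [0.331, 0.031, 0.942, 0.048]
force: [0.4, 0.3, -0.1]
grip_width: -0.0
```

```bash
python3 - <<'E'
from ik import *
s=st();c=bailq();cv2.imwrite("pics/s18.png",cv2.resize(c["frame"][60:240,200:420],None,fx=3,fy=3))
F=frame(13,39);R0=rot()
for Q in(.5,.4,.35,.3,.25,.2):
    c=np.array([-3+98*np.cos(Q),0,70+98*np.sin(Q)]);p=D0+DR.apply((c-9*F[:,2]+3*F[:,0])/1e3);print(Q,(R0.inv().apply(p-s["tool_pos"])*100).round(2))
c=cap("wrist","w18")
E
```

```text
t 22.65 dock mm [ 74.4  -1.4 121.9] lean 37.87 F [ 0.3  0.3 -0.1] w -0.0 q [-0.26  0.09  2.14  0.73  0.35 -2.39]
side bail q~ 0.5 px [322.4 152.6] 75 dist 1.3
0.5 [-0.07  0.01  0.04]
0.4 [ 0.14 -0.13  0.98]
0.35 [ 0.28 -0.19  1.45]
0.3 [ 0.45 -0.26  1.9 ]
0.25 [ 0.63 -0.32  2.35]
0.2 [ 0.84 -0.38  2.79]
```

View pics/s18.png

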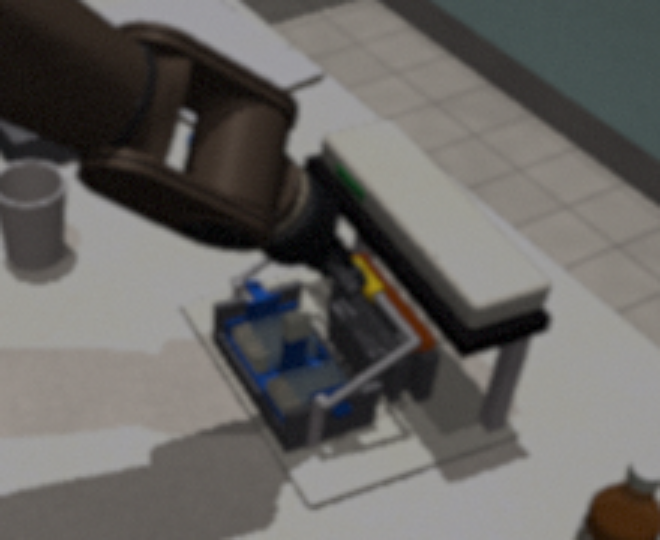

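View pics/w18.png

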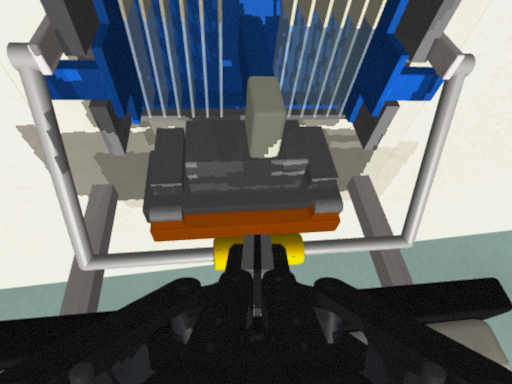

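>>> {"method": "move_arm", "body": {"translation": [[0.05,-0.04,0.35],[0.1,-0.08,0.7],[0.17,-0.13,1.0],[0.24,-0.17,1.3],[0.34,-0.21,1.6],[0.43,-0.25,1.85],[0.5,-0.28,2.05],[0.5,-0.28,2.05]], "dr": [[0,0,0],[0,0,0],[0,0,0],[0,0,0],[0,0,0],[0,0,0],[0,0,0],[0,0,0]]}}

```text
time: 23.55
tool_pos: [0.6552, -0.0113, 0.1032]
eef_rot: [0.331, 0.031, 0.942, 0.048]
force: [0.4, 0.1, -0.5]
grip_width: -0.001
```

```bash
python3 - <<'E'
from ik import *
s=st();c=bailq()
F=frame(13,39);R0=rot()
for Q in(.3,.25,.2,.17,.13,.09,.05,0):
    c=np.array([-3+98*np.cos(Q),0,70+98*np.sin(Q)]);p=D0+DR.apply((c-9*F[:,2]+3*F[:,0])/1e3);print(Q,(R0.inv().apply(p-s["tool_pos"])*100).round(2))
E
```

```text
t 23.55 dock mm [ 83.1  -1.3 103.2] lean 37.9 F [ 0.4  0.2 -0.5] w -0.001 q [-0.26  0.14  2.12  0.8   0.32 -2.47]
side bail q~ 0.25 px [324.6 158.2] 56 dist 1.7
0.3 [-0.02  0.02 -0.09]
0.25 [ 0.16 -0.05  0.36]
0.2 [ 0.38 -0.11  0.8 ]
0.17 [ 0.51 -0.14  1.05]
0.13 [ 0.71 -0.19  1.39]
0.09 [ 0.91 -0.24  1.72]
0.05 [ 1.14 -0.28  2.04]
0 [ 1.43 -0.34  2.43]
```

>>> {"method": "move_arm", "body": {"translation": [[0,0,-0.6],[0,0,-1.2],[0,0,-1.5],[0,0,-1.5],[0,0,-1.5],[0,0,-1.5],[0,0,-1.5],[0,0,-1.5]], "dr": [[0,0,0],[0,0,0],[0,0,0],[0,0,0],[0,0,0],[0,0,0],[0,0,0],[0,0,0]]}}

```text
time: 24.4
tool_pos: [0.646, -0.0124, 0.1152]
eef_rot: [0.331, 0.03, 0.942, 0.048]
force: [0.5, -0.2, -0.8]
grip_width: 0.001
```

```bash
python3 - <<'E'
from ik import *
s=st();bailq();c=cap("wrist","w19")
W=cloud(c);q=DR.inv().apply(W.reshape(-1,3)-D0)*1e3
m=(abs(abs(q[:,1])-79)<8)&(q[:,2]>72)&(q[:,2]<130)&(q[:,0]>80)&(q[:,0]<108);p=q[m]
print("bar",len(p),np.median(p,0).round(1),np.percentile(p[:,2],98).round(1))
F=frame(13,39);R0=rot()
for Q in(.3,.25,.2,.17,.13,.09,.05,0):
    c=np.array([-3+98*np.cos(Q),0,70+98*np.sin(Q)]);p=D0+DR.apply((c-9*F[:,2]+3*F[:,0])/1e3);print(Q,(R0.inv().apply(p-s["tool_pos"])*100).round(2))
E
```

```text
t 24.4 dock mm [ 74.1  -3.4 115.2] lean 37.93 F [ 0.5 -0.1 -0.8] w 0.001 q [-0.27  0.1   2.14  0.77  0.34 -2.43]
side bail q~ 0.26 px [323.9 157.9] 75 dist 1.0
bar 739 [ 88.2 -73.9  99.7] 102.4
0.3 [0.01 0.02 1.43]
0.25 [ 0.2  -0.05  1.88]
0.2 [ 0.41 -0.11  2.31]
0.17 [ 0.55 -0.15  2.57]
0.13 [ 0.74 -0.2   2.91]
0.09 [ 0.95 -0.24  3.24]
0.05 [ 1.17 -0.29  3.56]
0 [ 1.47 -0.34  3.95]
```

View pics/w19.png

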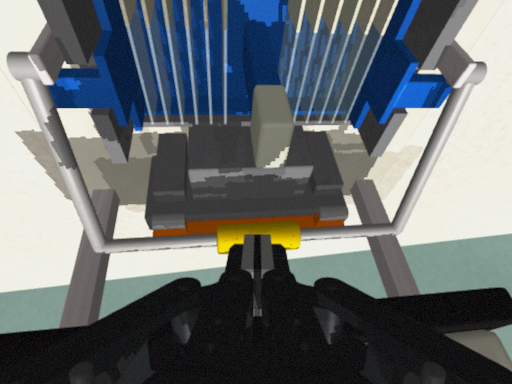

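>>> {"method": "move_arm", "body": {"translation": [[0.05,0,0.8],[0.1,0,1.4],[0.25,-0.06,1.9],[0.35,-0.1,2.15],[0.45,-0.12,2.35],[0.5,-0.14,2.5],[0.56,-0.15,2.6],[0.6,-0.16,2.68]], "dr": [[0,0,0],[0,0,0],[0,0,0],[0,0,0],[0,0,0],[0,0,0],[0,0,0],[0,0,0]]}}

```text
time: 25.3
tool_pos: [0.6581, -0.0116, 0.0907]
eef_rot: [0.331, 0.03, 0.942, 0.048]
force: [-0.7, -0.1, 0.6]
grip_width: -0.003
```

```bash
python3 - <<'E'
from ik import *
s=st();c=bailq()
F=frame(13,39);R0=rot()
for Q in(.17,.13,.09,.05,0):
    c=np.array([-3+98*np.cos(Q),0,70+98*np.sin(Q)]);p=D0+DR.apply((c-9*F[:,2]+3*F[:,0])/1e3);print(Q,(R0.inv().apply(p-s["tool_pos"])*100).round(2))
E
```

```text
t 25.3 dock mm [86.  -1.3 90.7] lean 37.95 F [-0.7 -0.2  0.6] w -0.003 q [-0.26  0.17  2.12  0.86  0.31 -2.53]
side bail q~ 0.15 px [324.8 160.7] 61 dist 1.7
0.17 [-0.04  0.02 -0.1 ]
0.13 [ 0.15 -0.03  0.24]
0.09 [ 0.36 -0.08  0.57]
0.05 [ 0.58 -0.12  0.89]
0 [ 0.88 -0.18  1.28]
```

>>> {"method": "move_arm", "body": {"translation": [[0.04,-0.01,0.07],[0.08,-0.02,0.14],[0.13,-0.03,0.21],[0.18,-0.04,0.28],[0.22,-0.05,0.35],[0.27,-0.06,0.42],[0.31,-0.07,0.49],[0.35,-0.08,0.56]], "dr": [[0,0,0],[0,0,0],[0,0,0],[0,0,0],[0,0,0],[0,0,0],[0,0,0],[0,0,0]]}}

```text
time: 26.15
tool_pos: [0.6599, -0.0117, 0.0863]
eef_rot: [0.333, 0.03, 0.941, 0.048]
force: [-3.9, 1.0, 5.7]
grip_width: -0.004
```

```bash
python3 - <<'E'
from ik import *
s=st();c=bailq()
F=frame(13,39);R0=rot()
for Q in(.09,.05,0):
    c=np.array([-3+98*np.cos(Q),0,70+98*np.sin(Q)]);p=D0+DR.apply((c-9*F[:,2]+3*F[:,0])/1e3);print(Q,(R0.inv().apply(p-s["tool_pos"])*100).round(2))
E
```

```text
t 26.15 dock mm [87.8 -1.2 86.3] lean 38.13 F [-4.   0.5  5.7] w -0.004 q [-0.26  0.18  2.12  0.89  0.3  -2.56]
side bail q~ 0.09 px [325.3 162.4] 60 dist 2.3
0.09 [ 0.23 -0.02  0.11]
0.05 [ 0.45 -0.07  0.43]
0 [ 0.75 -0.12  0.82]
```

Force building gently (7 N). Continue.

>>> {"method": "move_arm", "body": {"translation": [[0.04,-0.01,0.07],[0.09,-0.02,0.14],[0.14,-0.03,0.21],[0.19,-0.04,0.28],[0.24,-0.05,0.35],[0.28,-0.06,0.42],[0.32,-0.07,0.48],[0.36,-0.08,0.52]], "dr": [[0,0,0],[0,0,0],[0,0,0],[0,0,0],[0,0,0],[0,0,0],[0,0,0],[0,0,0]]}}

```text
time: 27.0
tool_pos: [0.6589, -0.0118, 0.077]
eef_rot: [0.331, 0.031, 0.942, 0.048]
force: [-0.4, -1.0, -0.4]
grip_width: -0.001
```

```bash
python3 - <<'E'
from ik import *
s=st();c=bailq()
F=frame(13,39);R0=rot()
for Q in(.09,.05,0):
    c=np.array([-3+98*np.cos(Q),0,70+98*np.sin(Q)]);p=D0+DR.apply((c-9*F[:,2]+3*F[:,0])/1e3);print(Q,(R0.inv().apply(p-s["tool_pos"])*100).round(2))
E
```

```text
t 27.0 dock mm [86.8 -1.4 77. ] lean 37.87 F [-0.3 -1.  -0.4] w -0.001 q [-0.26  0.2   2.12  0.93  0.29 -2.6 ]
side bail q~ 0.0 px [324.9 165. ] 58 dist 2.2
0.09 [-0.43  0.09 -0.54]
0.05 [-0.21  0.04 -0.22]
0 [ 0.09 -0.02  0.16]
```

>>> {"method": "move_arm", "body": {"translation": [[0.03,0,0.05],[0.05,0,0.1],[0.08,0,0.15],[0.09,0,0.18],[0.09,0,0.18],[0.05,0,0.08],[0,0,-0.1],[0,0,-0.4]], "dr": [[0,0,0],[0,0,0],[0,0,0],[0,0,0],[0,0,0],[0,0,0],[0,0,0],[0,0,0]]}}

```text
time: 27.85
tool_pos: [0.6568, -0.0121, 0.081]
eef_rot: [0.331, 0.03, 0.942, 0.048]
force: [0.6, -0.2, 1.1]
grip_width: -0.002
```

>>> {"method": "move_arm", "body": {"translation": [[0,0,-0.5],[0,0,-1.5],[0,0,-3],[0,0,-4.5],[0,0,-6],[0,0,-7],[0,0,-7],[0,0,-7]], "dr": [[0,0,0],[0,0,0],[0,0,0],[0,0,0],[0,0,0],[0,0,0],[0,0,0],[0,0,0]]}}

```text
time: 28.65
tool_pos: [0.613, -0.0171, 0.1354]
eef_rot: [0.332, 0.03, 0.942, 0.048]
force: [-0.6, 0.5, 0.2]
grip_width: -0.004
```

```bash
python3 - <<'E'
from ears import *
s=st();c=bailq();cv2.imwrite("pics/s20.png",cv2.resize(c["frame"][60:240,200:420],None,fx=3,fy=3))
c=cap("wrist","w20");W=cloud(c);ears(W,c["frame"]);pitch(W,.008)
q=DR.inv().apply(W.reshape(-1,3)-D0)*1e3
m=(abs(abs(q[:,1])-76)<9)&(q[:,2]>50)&(q[:,2]<130)&(q[:,0]>80)&(q[:,0]<108);p=q[m]
print("bar",len(p),np.median(p,0).round(1),np.percentile(p[:,2],98).round(1))
C=c["frame"].reshape(-1,3);hsv=cv2.cvtColor(C[None],cv2.COLOR_BGR2HSV)[0]
for nm,lo,hi in(("yel",20,36),("org",2,15)):
    k=(hsv[:,0]>=lo)&(hsv[:,0]<=hi)&(hsv[:,1]>130)&(abs(q[:,1])<70)&(q[:,2]>50)&(q[:,2]<110)&(q[:,0]>70)&(q[:,0]<140);p=q[k];print(nm,len(p),np.percentile(p,[3,50,97],axis=0).round(1).tolist())
E
```

```text
t 28.65 dock mm [ 41.8 -11.9 135.4] lean 37.97 F [-0.7  0.4  0.2] w -0.004 q [-0.3  -0.01  2.21  0.72  0.39 -2.4 ]
side bail q~ 0.03 px [322.5 163.6] 110 dist 0.4
ear 1 374 z 0.062 x [-0.0076  0.0079] ymax 0.0927
ear -1 349 z 0.062 x [-0.0076  0.0081] ymax 0.0896
rack rel bay: x,y mm [0.18 1.55] yaw err deg 0.02 roll 0.02 underside z 0.007989026367550438
slides pitch -0.2322972387068389 4144 z at 0 0.031622294244070426
tab top x 861 [-0.01269919  0.01180566] 0.08885143282397057
bar 451 [ 92.6 -69.3  72.2] 74.4
yel 1408 [[86.2, -23.0, 65.5], [88.7, -0.0, 74.8], [112.9, 23.6, 79.0]]
org 2979 [[106.4, -62.0, 73.5], [112.1, -2.5, 83.3], [124.3, 61.4, 85.9]]
```

View pics/w20.png

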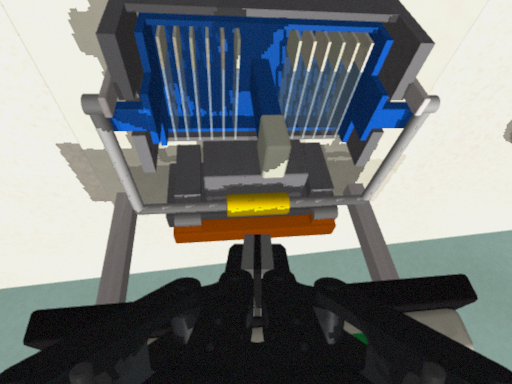

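View pics/s20.png

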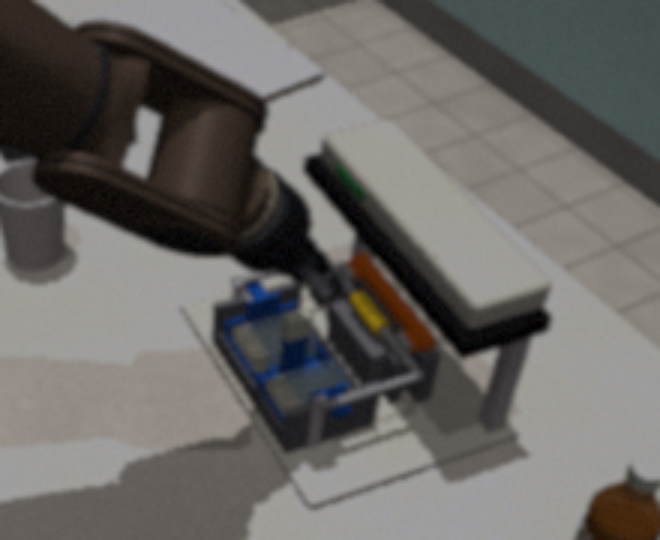

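>>> {"method": "move_arm", "body": {"translation": [[0,0,-1.5],[0,0,-3],[0,0,-5],[0,0,-7],[0,0,-8],[0,0,-8],[0,0,-8],[0,0,-8]], "dr": [[0,0,0],[0,0,0],[0,0,0],[0,0,0],[0,0,0],[0,0,0],[0,0,0],[0,0,0]]}}

```text
time: 29.55
tool_pos: [0.5626, -0.0224, 0.1961]
eef_rot: [0.33, 0.031, 0.942, 0.048]
force: [-0.4, -0.1, 0.1]
grip_width: -0.003
```

```bash
python3 - <<'E'
from ears import *
s=st();bailq();c=cap("wrist","w21");W=cloud(c);ears(W,c["frame"]);pitch(W,.008)
q=DR.inv().apply(W.reshape(-1,3)-D0)*1e3
m=(abs(abs(q[:,1])-78)<8)&(q[:,2]>50)&(q[:,2]<130)&(q[:,0]>80)&(q[:,0]<108);p=q[m]
print("bar",len(p),np.median(p,0).round(1),np.percentile(p[:,2],98).round(1))
c=cap("top","t21")
for t in("beaker","bottle","jar","dish"):
    print(t,[(round(float(d["conf"]),2),np.round(d["location"],3).tolist()) for d in manip.boxes_of(c,t)[:1]])
E
```

```text
t 29.55 dock mm [ -7.6 -22.9 196.1] lean 37.84 F [-0.3 -0.1  0.1] w -0.003 q [-0.35 -0.23  2.28  0.58  0.54 -2.27]
side bail q~ 0.03 px [322.5 163.5] 111 dist 0.4
ear 1 174 z 0.062 x [-0.0076  0.0083] ymax 0.0915
ear -1 127 z 0.0619 x [-0.0076  0.0074] ymax 0.0879
rack rel bay: x,y mm [0.11 1.79] yaw err deg -0.15 roll 0.03 underside z 0.007940430390464805
slides pitch -0.07148787500073761 1911 z at 0 0.03159850050556506
tab top x 413 [-0.01246398  0.01132158] 0.08884241664724471
bar 226 [ 92.6 -71.8  72.3] 74.6
beaker [(0.64, [0.463, 0.319, 0.054])]
bottle [(0.97, [0.683, -0.312, 0.096])]
jar [(0.81, [0.671, 0.284, 0.084])]
dish [(0.82, [0.256, 0.339, 0.014])]
```

View pics/t21.png

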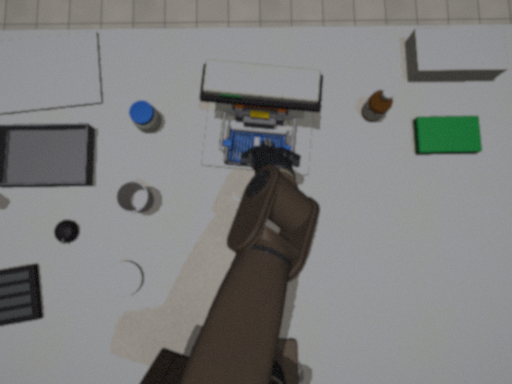

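The top view shows the rack in the bay (260,148) and the yellow sleeve closed (260,114). The bystanders have not moved: jar (145,113), bottle (378,103), beaker (137,197), dish (130,277).

```bash
python3 -c "
from plant import manip
print(manip.sign_off())"
```

```text
the job is handed in; nothing more can be done
None
```

The rack is home in the bay and the bail is latched under the catch. I handed the job in at about 30 s.

- **Rack:** I set it down with the bail open. Its underside measures 8.0 mm above the bench, it is level within about 0.2°, and it is less than 1 mm off centre in x. The ears are in the notches. The last two views gave a y offset of 1.5–1.8 mm, against about 0.6 mm before. There the bail arms hid the ear ends, so I take that as a measuring effect and not a shift.
- **Bail:** I did not grip it. I pushed it over to the back with shut fingers, backed off at q ≈ 0.27 and saw it stay there. I then pressed the sleeve gently, with about 7 N measured before it snapped. The closed bar's centre is at 70.5 mm, it sits under the catch noses, and it was unchanged after the arm withdrew.
- **Head and other objects:** No contact with the scanner head showed up. Beaker, bottle, jar and dish are where they were, within 5 mm, which is about the network's error.

**What went wrong:**
- The open bail was nudged from about q = 2.3 to 2.53, probably by the wrist camera while I lowered the rack.
- Because of that, my first push at the sleeve jammed at about 57 N on the fingers. I backed off at once and redid it along the bail's arc; I saw no damage or shift from it.
- I kept the tool leaned back 38°, turned about 13° sideways, so that joint 5 stayed within its range.

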